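Bring the stove liner's fuel gate under the gauge and lower the gauge into it

TASK

The clay stove liner on the turning head is still soft and marks at a touch: without touching it, turn the head by pushing one of its four bars with a finger until the gap in the liner's rim (its fuel gate) stands centred under the brass tongue of the raised gauge arm, and leave the head at rest there. Then push the gauge arm down with a fingertip until it lies level on its stop, with the tongue standing in the gap clear of the clay, and move away. Lift nothing, and leave the tube, mug and mallet where they are.

Things in the scene. Friction and masses are not known exactly. Their poses are not given: they have to be found in the camera images.
- hub (a point): Centre of the round grey turning head (disc 224 mm across, 15 mm thick, top 85 mm above the bench), on its upright axis, 77.5 mm up, at the height of the push bars' centre lines. Turns with the head: the four bars lie along its +x, +y, -x and -y axes. It turns endlessly both ways, takes about 0.3 N m (1.6 N on a bar) and stops almost at once when no longer pushed.
- bar (a point): Middle of the push bar on the head's +x side, 165 mm from the axis, 77.5 mm above the bench; the other three are alike, at quarter turns. Round level steel bar 12 mm thick, bare from 122 to 196 mm from the axis, ending in a black ball 28 mm across centred at 210 mm. Under the bars there is only the bench or the 14 mm bed plate; the gauge's column begins 253 mm from the axis.
- liner: Soft clay liner: beige ring 190 mm across, 140 mm inside, 85 mm high, on a round plywood bat 200 mm across and 10 mm thick; 1.1 kg, loose, centred within 2 mm on the head and carried round by it. Origin: centre of the bat's underside, 85 mm above the bench; z up; -y points out through the middle of the gate. Rim 180 mm above the bench.
- gate (a point): Middle of the fuel gate, the gap in the liner's rim: half-way through the 25 mm wall (82.5 mm from the liner's axis), at rim height. The gate is 80 mm wide there and 52 mm deep from the rim down, open above, inwards and outwards. Axes as liner.
- gate_station (a point): Fixed point under the gauge arm where gate has to come: 82.5 mm from the head's axis towards the gauge column, 180 mm above the bench. Its axes are the stand's: -y points from the head's axis to the column, z up.
- gauge (a joint): Angle of the gauge arm above level, rad: 0 when the arm lies level on its stop, up to 0.6 raised; starts at 0.32 to 0.48. Counterweighted and stiff: it stays where it is left; about 1.5 N down on the knob moves it.
- gauge_knob (a point): Centre of the red ball, 32 mm across, at the arm's free end, 280 mm from the hinge. The hinge is on a green column 285 mm from the head's axis, 200 mm above the bench, level, square to the arm. The arm is a bar 22 mm wide, 14 mm thick, bare from 216 to 262 mm from the hinge. Arm down: the knob is 5 mm from the head's axis, 200 mm above the bench.
- tongue (a point): Brass tongue under the arm, a plate 56 mm wide, 6 mm thick, 46 mm high, square to the arm. Origin: its centre, 202.5 mm from the hinge along the arm and 31 mm below the arm's centre line. With the arm down its lower edge is 34 mm below the liner's rim, 18 mm above the floor of the gate.
- tube: Bystander: steel tube 34 mm across and 150 mm high, standing on the bench. Origin under its centre.
- mug: Bystander: light grey mug, 76 mm across, 85 mm high. Origin under its centre.
- mallet: Bystander: wooden mallet lying on the bench; head 54 mm thick and 85 mm long across its y axis at the origin, handle 200 mm towards its -x, lying lower than 55 mm.
Not all that is in view belongs to the job. What is meant by the liner is not orange or purple, and is the smaller of those in its own colour.

How it is judged:
On the way, in this order (a step that is already met when the one before it is completed fails the run):
1. the gate is centred under the gauge and the head is at rest, with the gauge arm still raised clear of the clay (horizontal distance between gate and gate_station below 0.007 m and angular speed of liner below 0.06 rad/s and value of joint gauge above 0.25 rad), for 0.3 s.
2. the gauge arm is pushed down onto its stop, the tongue in the gate (value of joint gauge below 0.03 rad and horizontal distance between gate and tongue below 0.008 m), for 0.2 s.
At the end, for the whole second after the job is handed in: The middle of the gate is within 7 mm of the station under the gauge, the gauge arm is within 0.03 rad of level on its stop, the tongue is within 8 mm of the gate's middle and touches no clay, the liner is still centred on the head within 6 mm, upright and at rest (all of step 2 and horizontal distance between gate and gate_station below 0.007 m and contact force between gauge and liner below 0.5 N and horizontal distance between liner and hub below 0.006 m and angle between liner's own z axis and vertical below 0.03 rad and angular speed of liner below 0.05 rad/s and linear speed of liner below 0.01 m/s).
It fails at once if the robot touches the soft liner or its bat (more than 1 N) (contact force between any of the fingers, the arm and liner above 1 N).
It fails at once if the gauge is pressed on the clay (more than 3 N) (contact force between gauge and liner above 3 N).
It fails at once if the liner is lifted, or shifted on the head by more than 10 mm (z of liner in the frame of gate_station above -0.085 m or horizontal distance between liner and hub above 0.01 m).
It fails at once if a bystander is moved by more than 30 mm (distance of any of tube, mug, mallet from where it was at the start of the episode above 0.03 m).
It also fails if it takes over 72 s, if anything falls off the work surface, if the arm or the gripper's body presses on something with over 40 N, if the wrist force passes 120 N, or if a joint passes its speed limit or range.

ROBOT

A 7-joint arm with a two-finger parallel gripper is mounted at the origin on the work surface. World frame = base frame: x ahead of the robot, y to its left, z up, the work surface at z = 0. Lengths are in m, angles in rad, forces in N, time in s.
With the tool pointing down it reaches from about 0.35 to 0.9 m from the base axis. Payload 8.1 kg.
Tool frame: the origin (TCP) lies midway between the tips of the shut fingers; the grasp point (between the pads) lies 19 mm behind it; y points along the fingers, x is the direction in which the jaws open and shut, and the axes are right-handed (so a half turn about y gives the same grasp; the last joint's range is limited). The gripper opens to 92 mm and grips with 3 to 60 N. Pads are 19 mm wide; open, the fingers measure 130 mm over their backs; the gripper's body (75 mm by 190 mm) begins 47 mm behind the grasp point.
Start: joints at [1.071, 0.434, 0.025, 1.573, -0.012, 1.134, -0.075], TCP at [0.242, -0.576, 0.227] pointing down, gripper open.
Joint ranges: [-2.62, 2.62], [-0.44, 2.09], [-1.27, 1.32], [0.08, 2.57], [-1.32, 4.46], [0.12, 2], [-2.74, 2.74]. Speed limits (rad/s): [2.22, 2.22, 3.01, 3.01, 3.14, 3.14, 3.14].

INTERFACE

Orientations are given as a unit quaternion [w, x, y, z].
In Python, from bench import arm, eyes, find_in, masks_of, pinpoint gives the robot as it stands.
- The arm moves only by the tool arm_command, never from a script. Its argument "plan" is a list that holds one entry, the list of rows, each a list of 4 numbers: the shift along the tool's x, y, z in units of 40 mm (1.0 is 40 mm), then the turn about the tool's y in units of 8 degrees (1.0 is 8 degrees). A call has 1 to 5 rows; each row shifts and turns the commanded pose from where the row before left it, along the tool's axes as they then stand; what a row does not reach is not made up. A row lasts 1/8 s, in which the tool goes at most 62.5 mm and 10.7 degrees, less where a joint would pass 70% of its speed; a pose out of reach is approached as far as the arm can. A call is refused whole if a number of a shift passes 1 or a number of a turn 1, either way. A call with a gripper value outside its range is refused whole. "gripper" is the opening, from 0 (shut) to 1 (fully open), set as the call begins (left out, the last holds). The fingers move at their own pace and stop on an object; "newtons" is the grip in N (left out, the last holds). Time passes only in rows, so rows that do not move let the fingers close. It gives the time, the measured TCP pose, the force and the opening at its end, in the units of the state.
- arm.get_state(): the state, without advancing time (a new reading comes with each control period).
- eyes.grab_frame(name): name is "scene" or "side" or "wrist"; returns (picture, depth): 400x640x3 uint8, red, green, blue; 400x640 float32, m along the optical axis (not along the pixel's ray), 0 where there is no reading.
- eyes.camera_model(name): a dict with "fx", "fy", "cx", "cy" (pixels), "pose" (4x4, takes a point from camera to world coordinates). Camera axes: x right, y down, z forward; pixel columns grow to the right and rows downward; lengths in m; the calibration is good to about 2 mm. A picture is of the moment at which its call begins: read the wrist's pose just before it. camera_model takes no time and is no camera call; for the wrist camera it gives the pose at the moment of the call.
- arm.job_done(): hands the job in, once; it reports no verdict.
Trained networks look in the newest picture that a camera, given by its name, has taken for a name from the list of things; names that differ only in an ending like _2 or _b are one class to them, and where a whole thing is asked for, a point or a joint stands for the part that bears it (a point fixed in the world has none). Each returns a list of dicts, best first, with "score" (0 to 1); they miss things now and then, are a little off and sometimes report something else, mostly with a low value. They report only what shows in the picture. A call takes as long as a camera call. They do not tell look-alikes from the thing itself.
- find_in(name, camera): "bbox" ([left, top, right, bottom] in pixels, round what is visible of it).
- masks_of(name, camera): "mask" (400x640 bool, what is visible of it) and "bbox" ([left, top, right, bottom] in pixels, round what is visible of it).
- pinpoint(name, camera): "xy" ([column, row] in pixels: a listed point, or the origin of a listed thing).
The state is a dict: "time": time; "joint_positions": joint angles; "qd": joint speeds; "effort": joint torques, N m; "ee_pos": TCP position; "orientation": TCP orientation; "wrist_force": force on the tool from outside, world axes, zero at the start; "wrist_torque": the same for the moment, N m; "opening": finger opening in m.
Only numpy, scipy, OpenCV 4.12 (cv2) and the standard library are available. Lean on these libraries where they do the work, as an engineer would, in place of code of your own. Each camera call takes 0.05 s, during which the arm holds its last target.

## Working session

There is one attempt and no reset: what is moved stays moved. The work goes in short steps, Python scripts to look and compute and a tool call to move; the robot and the scene stay as the last step left them, time stands still between calls to the robot, and variables do not carry over. Pictures are saved under pics/ and viewed, and the job is handed in when it is done.

Besides the shell and the picture viewer there is one more tool, called after ">>>" as name(argument=value, ...) on one line, values as JSON. arm_command: Moves the arm, as the interface text tells. Its arguments: {"type":"object","properties":{"plan":{"type":"array"},"gripper":{"type":"number"},"newtons":{"type":"number"}},"required":["plan"]}

```bash
ls; mkdir -p pics; cat > h.py <<'E'
import numpy as np, cv2
from bench import arm, eyes, find_in, masks_of, pinpoint
def save(n,im): cv2.imwrite('pics/'+n+'.png',cv2.cvtColor(im,cv2.COLOR_RGB2BGR))
def p3(cm,u,v,d):
    p=np.array([(u-cm['cx'])/cm['fx']*d,(v-cm['cy'])/cm['fy']*d,d,1]); return (cm['pose']@p)[:3]
def onz(cm,u,v,z):
    r=cm['pose'][:3,:3]@np.array([(u-cm['cx'])/cm['fx'],(v-cm['cy'])/cm['fy'],1]); o=cm['pose'][:3,3]
    return o+r*(z-o[2])/r[2]
def proj(cm,P):
    q=np.linalg.inv(cm['pose'])@np.append(P,1); return np.array([q[0]/q[2]*cm['fx']+cm['cx'],q[1]/q[2]*cm['fy']+cm['cy']])
E
python3 - <<'E'
from h import *
s=arm.get_state(); print(s)
for c in ['scene','side','wrist']:
    im,d=eyes.grab_frame(c); save(c+'0',im); np.savez('pics/%s0.npz'%c,im=im,d=d)
    print(c,eyes.camera_model(c))
    for n in ['hub','bar','liner','gate','gauge_knob','tongue','tube','mug','mallet']:
        try: print(n,[(np.round(r['xy']).tolist(),round(r['score'],2)) for r in pinpoint(n,c)[:4]])
        except Exception as e: print(n,e)
print(arm.get_state()['time'])
E
```

```text
pics
{'time': 0.0, 'joint_positions': array([ 1.0713767 ,  0.43523163,  0.02499388,  1.57412385, -0.01156827,
        1.13395725, -0.07510174]), 'qd': array([ 0.00071401, -0.00040102, -0.0003788 , -0.00033444,  0.00165377,
       -0.00080059, -0.00097732]), 'effort': array([-1.48309427e-03, -6.67855597e+01,  9.83886011e-01, -3.14459074e+01,
       -6.06981595e-02,  4.31875361e-02,  1.74414445e-04]), 'ee_pos': array([ 0.24128253, -0.57599374,  0.22592949]), 'orientation': array([ 0.58898393, -0.58847726,  0.39215421, -0.39116175]), 'wrist_force': array([ 0.32575771, -0.37374554, -0.39124166]), 'wrist_torque': array([-0.00421164, -0.02976039, -0.06956326]), 'opening': 0.09225354449327239}
scene {'fx': 493.39968318666894, 'fy': 493.39968318666894, 'cx': 323.899929792765, 'cy': 200.93520913024304, 'pose': array([[-0.50003357,  0.74279037, -0.44522904,  1.2919541 ],
       [ 0.86597252,  0.43339395, -0.2495221 ,  0.44087041],
       [ 0.00761696, -0.51032554, -0.85994757,  1.58586529],
       [ 0.        ,  0.        ,  0.        ,  1.        ]])}
hub []
bar [([321.0, 259.0], 0.65), ([274
[... 981 characters left out ...]
[([252.0, 335.0], 0.91), ([392.0, 157.0], 0.88), ([296.0, 212.0], 0.77), ([241.0, 239.0], 0.59)]
gauge_knob [([317.0, 165.0], 0.7)]
tongue [([326.0, 168.0], 0.56)]
tube [([266.0, 274.0], 0.57)]
mug [([377.0, 189.0], 0.64)]
mallet [([298.0, 306.0], 0.84)]
wrist {'fx': 285.5088675904684, 'fy': 285.5088675904684, 'cx': 319.0907709915429, 'cy': 199.30355168344695, 'pose': array([[ 0.38624591, -0.88672218, -0.25404307,  0.3096401 ],
       [-0.9223953 , -0.37160883, -0.10532707, -0.54818454],
       [-0.0010088 ,  0.27501028, -0.96144076,  0.38536085],
       [ 0.        ,  0.        ,  0.        ,  1.        ]])}
hub []
bar []
liner []
gate []
gauge_knob []
tongue []
tube []
mug []
mallet []
1.5
```

View pics/scene0.png

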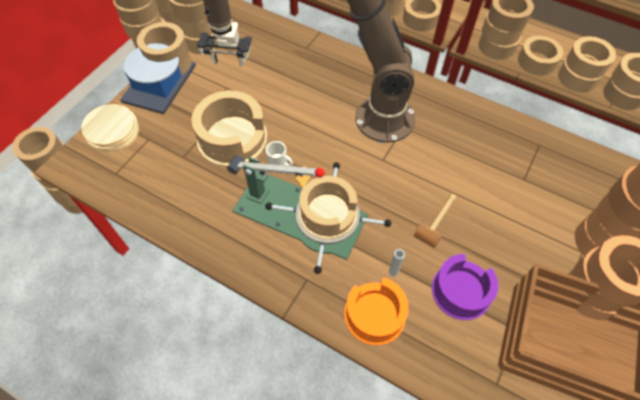

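View pics/side0.png

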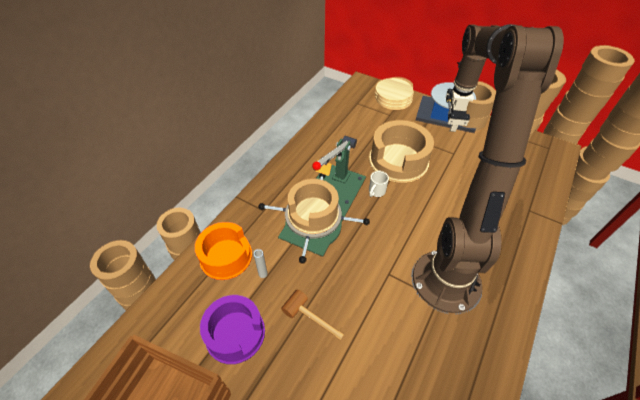

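The liner candidates in the scene view are orange (376,311), purple (465,287), large beige (228,128) and small beige on the turning head (327,212). I choose the small beige one, since it is the only one on the head and the smaller of the two beige. Next is a close crop to check it, then measurement.

```bash
python3 - <<'E'
from h import *
for c,(x0,y0,x1,y1) in {'scene':(225,140,415,290),'side':(240,120,390,270)}.items():
    z=np.load('pics/%s0.npz'%c); im=z['im'][y0:y1,x0:x1]
    save(c+'crop',cv2.resize(im,None,fx=4,fy=4,interpolation=cv2.INTER_CUBIC))
    cm=eyes.camera_model(c); d=z['d']; 
    # dark balls
    hsv=cv2.cvtColor(z['im'],cv2.COLOR_RGB2HSV)
    m=((hsv[...,2]<60)).astype(np.uint8); m[:y0]=0;m[y1:]=0;m[:,:x0]=0;m[:,x1:]=0
    n,l,st,ce=cv2.connectedComponentsWithStats(m)
    for i in range(1,n):
        if st[i,4]>8: print(c,'dark',ce[i].round(1),st[i,4],onz(cm,*ce[i],.0775).round(4))
    m=((hsv[...,0]<6)|(hsv[...,0]>174))&(hsv[...,1]>180)&(hsv[...,2]>100); m=m.astype(np.uint8); m[:y0]=0;m[y1:]=0;m[:,:x0]=0;m[:,x1:]=0
    n,l,st,ce=cv2.connectedComponentsWithStats(m)
    for i in range(1,n):
        if st[i,4]>8: 
            dd=np.median(d[l==i]); print(c,'red',ce[i].round(1),st[i,4],p3(cm,*ce[i],dd+.011).round(4))
    # cloud in head region
    v,u=np.mgrid[y0:y1,x0:x1]; D=d[y0:y1,x0:x1]
    ok=D>0
    P=np.stack([(u-cm['cx'])/cm['fx']*D,(v-cm['cy'])/cm['fy']*D,D,np.ones_like(D)],-1)@cm['pose'].T
    P=P[...,:3]; np.savez('pics/cloud_%s.npz'%c,P=P[ok])
    rim=P[ok&(abs(P[...,2]-.18)<.006)]; print(c,len(rim),rim.mean(0),rim[:,2].mean())
E
```

```text
scene dark [231.6 170.2] 13 [ 0.5682 -0.3565  0.0775]
scene dark [268.  206.1] 17 [ 0.6287 -0.1567  0.0775]
scene dark [387.3 223.3] 15 [0.4785 0.238  0.0775]
scene dark [317.  269.9] 20 [0.7503 0.1154 0.0775]
scene red [319.5 172. ] 58 [0.5534 0.01   0.3204]
scene 973 [ 0.5571739  -0.01187329  0.18036617] 0.18036617418086315
side dark [321.9 175.2] 11 [ 0.625  -0.1515  0.0775]
side dark [261.2 206.4] 27 [0.7466 0.1205 0.0775]
side dark [365.9 221.1] 26 [ 0.3551 -0.0317  0.0775]
side dark [302.  259.3] 34 [0.4765 0.2397 0.0775]
side red [316.1 165.4] 52 [0.5548 0.0122 0.3194]
side 690 [ 0.54836263 -0.00367062  0.17832911] 0.17832910771687505
```

View pics/scenecrop.png

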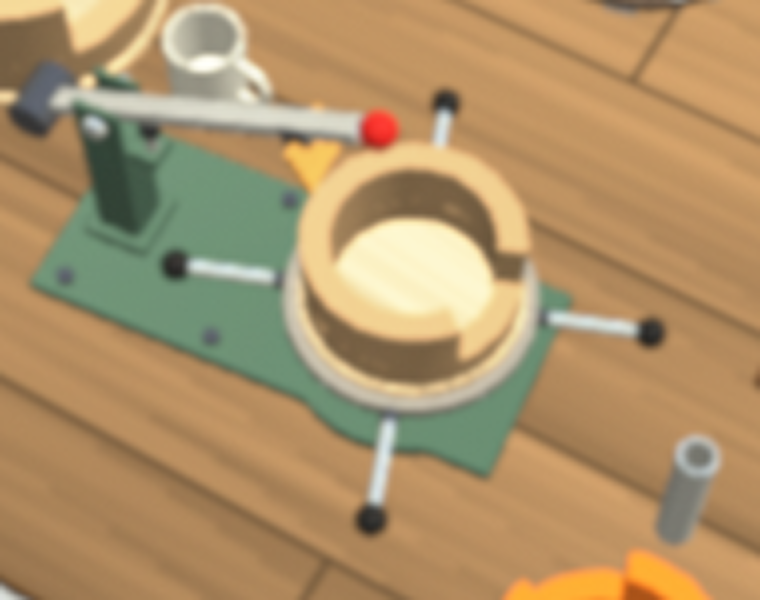

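View pics/sidecrop.png

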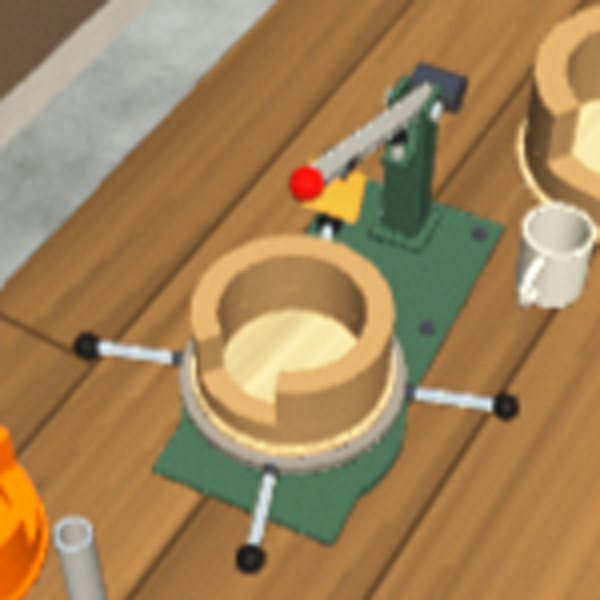

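The crop confirms it: the small beige ring on the grey head, with its gap facing the tube side at about scene crop (490,305). The gauge arm is raised on the opposite side. Next I'll compute hub, column direction and gate direction.

```bash
cat >> h.py <<'E'
from scipy.optimize import least_squares
def cloud(c,im,d):
    cm=eyes.camera_model(c); v,u=np.mgrid[0:400,0:640]
    P=np.stack([(u-cm['cx'])/cm['fx']*d,(v-cm['cy'])/cm['fy']*d,d,np.ones_like(d)],-1)@cm['pose'].T
    return P[...,:3]
def rimfit(P,d,hub):
    ok=(d>0)&(abs(P[...,2]-.18)<.005)&(np.hypot(P[...,0]-hub[0],P[...,1]-hub[1])<.11)
    Q=P[ok][:,:2]
    def cost(p):
        r=np.hypot(Q[:,0]-p[0],Q[:,1]-p[1]); return np.abs(np.clip(np.abs(r-.0825)-.0125,0,None))
    o=least_squares(cost,hub[:2]); c=o.x
    a=np.degrees(np.arctan2(Q[:,1]-c[1],Q[:,0]-c[0]))%360
    r=np.hypot(*(Q-c).T); a=a[(r>.072)&(r<.093)]
    return c,np.sort(a)
E
python3 - <<'E'
from h import *
for c in ['scene','side']:
    z=np.load('pics/%s0.npz'%c); P=cloud(c,z['im'],z['d']); d=z['d']
    ce,a=rimfit(P,d,np.array([.552,.0425])); g=np.diff(np.append(a,a[0]+360)); k=np.argsort(g)[-3:]
    print(c,'liner centre',ce.round(4),'gaps',[(a[i].round(1),(a[i]+g[i]).round(1)) for i in k])
    # arm cloud: points near line above z .21
    R=np.hypot(P[...,0]-.552,P[...,1]-.0425)
    ok=(d>0)&(P[...,2]>.205)&(P[...,2]<.33)&(R<.28)&(P[...,1]<.05)
    Q=P[ok]; print(len(Q)); m=Q.mean(0); 
    for lo in np.arange(0.02,.28,.03):
        s=Q[(np.hypot(Q[:,0]-.552,Q[:,1]-.0425)>lo)&(np.hypot(Q[:,0]-.552,Q[:,1]-.0425)<lo+.03)]
        if len(s): print(lo.round(2),len(s),s.mean(0).round(3),s.min(0).round(3),s.max(0).round(3))
    # tube mug mallet
    cm=eyes.camera_model(c)
    for n,uv in ({'tube':(394,269),'mug':(278,162),'mallet':(422,238)} if c=='scene' else {'tube':(266,274),'mug':(377,189),'mallet':(298,306)}).items():
        print(n,onz(cm,*uv,0 if n!='mallet' else .027).round(3))
E
```

```text
scene liner centre [0.5524 0.04  ] gaps [(np.float64(337.2), np.float64(339.9)), (np.float64(248.5), np.float64(251.9)), (np.float64(54.8), np.float64(109.3))]
652
0.02 42 [0.562 0.011 0.323] [ 0.54  -0.007  0.31 ] [0.571 0.022 0.33 ]
0.05 65 [ 0.561 -0.021  0.311] [ 0.548 -0.037  0.294] [ 0.572 -0.005  0.323]
0.08 187 [ 0.568 -0.048  0.274] [ 0.535 -0.067  0.237] [ 0.59  -0.035  0.311]
0.11 66 [ 0.567 -0.08   0.284] [ 0.548 -0.096  0.267] [ 0.578 -0.065  0.294]
0.14 62 [ 0.57  -0.111  0.269] [ 0.555 -0.127  0.251] [ 0.581 -0.096  0.281]
0.17 56 [ 0.572 -0.14   0.255] [ 0.557 -0.155  0.241] [ 0.583 -0.127  0.268]
0.2 59 [ 0.575 -0.17   0.242] [ 0.56  -0.187  0.226] [ 0.585 -0.156  0.251]
0.23 56 [ 0.578 -0.201  0.227] [ 0.562 -0.217  0.209] [ 0.587 -0.186  0.24 ]
0.26 59 [ 0.579 -0.227  0.216] [ 0.557 -0.237  0.206] [ 0.601 -0.215  0.228]
tube [0.586 0.327 0.   ]
mug [ 0.408 -0.263  0.   ]
mallet [0.442 0.363 0.027]
side liner centre [0.55   0.0453] gaps [(np.float64(42.9), np.float64(45.6)), (np.float64(168.1), np.float64(170.9)), (np.float64(54.4), np.float64(112.4))]
374
0.02 39 [0.548 0.015 0.323] [ 0.538 -0.007  0.307] [0.566 0.026 0.33 ]
0.05 45 [ 0.555 -0.028  0.277] [ 0.535 -0.037  0.237] [ 0.58  -0.011  0.315]
0.08 127 [ 0.549 -0.047  0.268] [ 0.529 -0.067  0.234] [ 0.587 -0.036  0.303]
0.11 23 [ 0.559 -0.083  0.278] [ 0.55  -0.096  0.262] [ 0.573 -0.067  0.289]
0.14 24 [ 0.561 -0.11   0.266] [ 0.553 -0.125  0.255] [ 0.575 -0.099  0.275]
0.17 25 [ 0.564 -0.141  0.25 ] [ 0.555 -0.156  0.236] [ 0.578 -0.127  0.261]
0.2 21 [ 0.567 -0.171  0.236] [ 0.558 -0.185  0.222] [ 0.582 -0.156  0.246]
0.23 23 [ 0.571 -0.203  0.221] [ 0.561 -0.215  0.213] [ 0.585 -0.187  0.232]
0.26 32 [ 0.572 -0.225  0.213] [ 0.553 -0.237  0.206] [ 0.596 -0.217  0.22 ]
tube [0.584 0.326 0.   ]
mug [ 0.41  -0.268  0.   ]
mallet [0.406 0.379 0.027]
```

```bash
python3 - <<'E'
from h import *
from scipy.spatial.transform import Rotation as R
s=arm.get_state(); q=s['orientation']; M=R.from_quat([*q[1:],q[0]]).as_matrix(); print(M.round(3))
w=eyes.camera_model('wrist')['pose'][:3,3]-s['ee_pos']; print('cam in tool',(M.T@w).round(3))
print('x ang',np.degrees(np.arctan2(M[1,0],M[0,0])),'z ang',np.degrees(np.arctan2(M[1,2],M[0,2])))
c='side'; z=np.load('pics/side0.npz'); P=cloud(c,z['im'],z['d'])
for uv in [(465,100),(455,90),(465,75),(470,50),(485,40),(500,60),(515,80),(540,40)]: print(uv,P[uv[1],uv[0]].round(3))
save('arm',cv2.resize(z['im'][0:180,400:600],None,fx=3,fy=3))
im=np.load('pics/scene0.npz')['im']; save('arm2',cv2.resize(im[0:90,170:290],None,fx=5,fy=5))
E
```

```text
[[ 0.386 -0.     0.922]
 [-0.922 -0.     0.386]
 [ 0.    -1.    -0.   ]]
cam in tool [ 0.    -0.159  0.074]
x ang -67.27253003669539 z ang 22.727469956792525
(465, 100) [ 0.214 -0.535  0.379]
(455, 90) [ 0.264 -0.547  0.399]
(465, 75) [ 0.244 -0.532  0.48 ]
(470, 50) [ 0.25  -0.488  0.597]
(485, 40) [ 0.206 -0.404  0.684]
(500, 60) [ 0.131 -0.198  0.745]
(515, 80) [ 0.077 -0.143  0.737]
(540, 40) [ 0.065 -0.195  0.819]
```

View pics/arm.png

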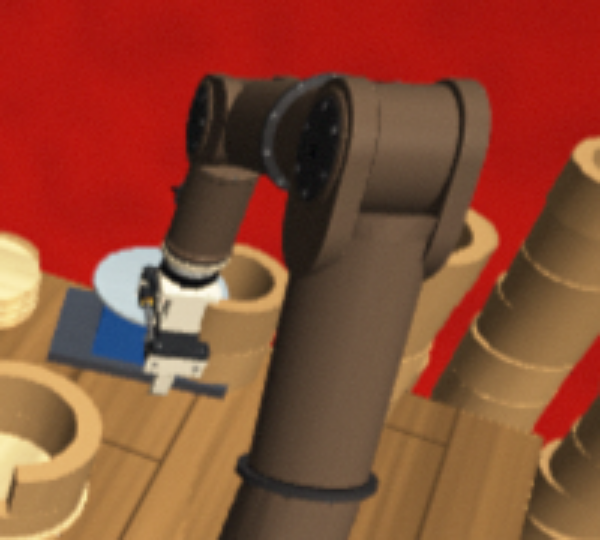

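View pics/arm2.png

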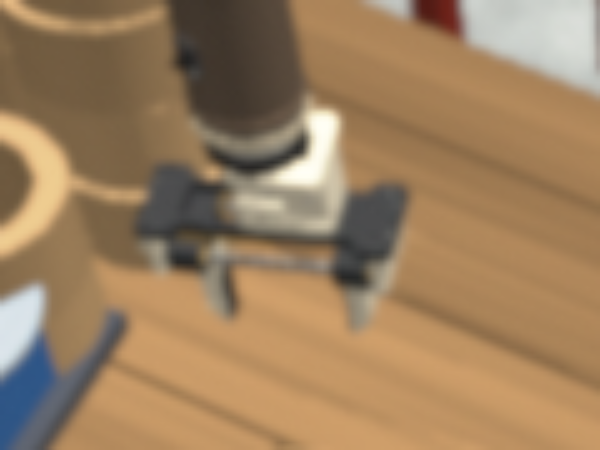

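```bash
cat >> h.py <<'E'
def pose():
    s=arm.get_state(); q=s['orientation']
    from scipy.spatial.transform import Rotation as R
    M=R.from_quat([*q[1:],q[0]]).as_matrix()
    return s['ee_pos'].copy(), np.degrees(np.arctan2(M[1,2],M[0,2])), s
def plan(wps,p=None,phi=None,step=.04,turn=8,g=.05):
    if p is None: p,phi,_=pose()
    rows=[]
    for w in wps:
        t=np.array(w[:3]); 
        dphi=(w[3]-phi+180)%360-180; tgt=phi+dphi
        n=max(1,int(np.ceil(max(np.linalg.norm(t-p)/step,abs(dphi)/turn)-1e-6)))
        p0=p.copy();f0=phi
        if len(w)>4: # arc about hub: w=(r,ang..) unused
            pass
        for i in range(1,n+1):
            pt=p0+(t-p0)*i/n; ft=f0+(tgt-f0)*i/n
            a=np.radians(phi); z=np.array([np.cos(a),np.sin(a),0]); x=np.array([np.sin(a),-np.cos(a),0]); y=np.array([0,0,-1.])
            d=pt-p; r=np.array([d@x,d@y,d@z])/.04; r=np.clip(np.round(r/g)*g,-1,1)
            u=np.clip(np.round(-(ft-phi)/8/g)*g,-1,1)
            p=p+.04*(r[0]*x+r[1]*y+r[2]*z); phi=phi-8*u
            rows.append([round(float(v),2)+0 for v in (*r,u)])
    for i in range(0,len(rows),5): print(rows[i:i+5])
    print('end',p.round(4),round(phi,1))
    return rows
def arc(hub,r,z,a0,a1,da,off=0):
    n=int(np.ceil(abs(a1-a0)/da)); return [(hub[0]+r*np.cos(np.radians(a)),hub[1]+r*np.sin(np.radians(a)),z,a+off) for a in np.linspace(a0,a1,n+1)]
HUB=np.array([.552,.0425])
E
python3 - <<'E'
from h import *
plan([(.30,-.42,.30,22.7),(.40,-.05,.30,80),(.488,.209,.28,111)],step=.045)
E
```

```text
[[-0.6, -0.35, 0.55, 0.0], [-0.6, -0.4, 0.6, 0.0], [-0.65, -0.35, 0.55, 0.0], [-0.6, -0.35, 0.6, 0.0], [-0.6, -0.4, 0.55, 0.0]]
[[-0.85, 0.0, 0.65, -0.8], [-0.75, 0.0, 0.75, -0.8], [-0.7, 0.0, 0.8, -0.8], [-0.55, 0.0, 0.9, -0.8], [-0.45, 0.0, 0.95, -0.8]]
[[-0.4, 0.0, 1.0, -0.75], [-0.25, 0.0, 1.0, -0.8], [-0.15, 0.0, 1.0, -0.8], [0.0, 0.0, 1.0, -0.8], [0.15, 0.05, 1.0, -0.55]]
[[0.25, 0.1, 0.95, -0.55], [0.3, 0.05, 0.95, -0.55], [0.35, 0.1, 0.95, -0.55], [0.45, 0.05, 0.9, -0.55], [0.5, 0.1, 0.85, -0.6]]
[[0.6, 0.05, 0.8, -0.55]]
end [0.4887 0.2083 0.2807] 111.1
```

>>> arm_command(plan=[[[-0.6,-0.35,0.55,0.0],[-0.6,-0.4,0.6,0.0],[-0.65,-0.35,0.55,0.0],[-0.6,-0.35,0.6,0.0],[-0.6,-0.4,0.55,0.0]]], gripper=0.5)

```text
time: 2.12
ee_pos: [0.2999, -0.4187, 0.3012]
orientation: [0.589, -0.589, 0.392, -0.392]
wrist_force: [0.8, 1.1, 1.0]
opening: 0.048
```

>>> arm_command(plan=[[[-0.85,0.0,0.65,-0.8],[-0.75,0.0,0.75,-0.8],[-0.7,0.0,0.8,-0.8],[-0.55,0.0,0.9,-0.8],[-0.45,0.0,0.95,-0.8]]])

```text
time: 2.75
ee_pos: [0.3559, -0.2142, 0.301]
orientation: [-0.674, 0.674, -0.213, 0.213]
wrist_force: [0.7, 0.5, 0.6]
opening: 0.0459
```

```bash
python3 - <<'E'
from h import *
p,f,s=pose(); print(p,f,s['joint_positions'].round(2),s['opening'],s['time'])
plan([(.40,-.05,.30,80),(.488,.209,.28,111)],step=.045)
E
```

```text
[ 0.35587776 -0.21416525  0.30097573] 54.93867081334279 [ 0.67  0.04 -0.27  1.91  0.01  1.19 -0.21] 0.04588925511508168 2.75
[[-0.35, 0.0, 1.0, -0.8], [-0.25, 0.0, 1.0, -0.75], [-0.15, 0.0, 1.0, -0.8], [0.0, 0.0, 1.0, -0.8], [0.15, 0.05, 1.0, -0.55]]
[[0.25, 0.1, 0.95, -0.55], [0.3, 0.05, 0.95, -0.55], [0.35, 0.1, 0.95, -0.55], [0.45, 0.05, 0.9, -0.55], [0.5, 0.1, 0.85, -0.55]]
[[0.6, 0.05, 0.8, -0.55]]
end [0.489 0.209 0.281] 110.9
```

>>> arm_command(plan=[[[-0.35,0.0,1.0,-0.8],[-0.25,0.0,1.0,-0.75],[-0.15,0.0,1.0,-0.8],[0.0,0.0,1.0,-0.8],[0.15,0.05,1.0,-0.55]]])

```text
time: 3.38
ee_pos: [0.4124, -0.0178, 0.2991]
orientation: [-0.706, 0.706, -0.034, 0.034]
wrist_force: [0.1, -0.1, 1.3]
opening: 0.046
```

>>> arm_command(plan=[[[0.25,0.1,0.95,-0.55],[0.3,0.05,0.95,-0.55],[0.35,0.1,0.95,-0.55],[0.45,0.05,0.9,-0.55],[0.5,0.1,0.85,-0.55]]])

```text
time: 4.0
ee_pos: [0.4767, 0.1709, 0.2829]
orientation: [-0.7, 0.7, 0.101, -0.101]
wrist_force: [-0.5, 0.4, 0.6]
opening: 0.0456
```

>>> arm_command(plan=[[[0.6,0.05,0.8,-0.55],[0,0,0,0]]])

```text
time: 4.25
ee_pos: [0.4902, 0.2101, 0.2804]
orientation: [0.696, -0.695, -0.129, 0.129]
wrist_force: [-0.1, 0.5, -0.8]
opening: 0.0461
```

```bash
python3 - <<'E'
from h import *
p,f,s=pose(); print(p,f,s['joint_positions'].round(2),s['opening'],s['time'])
cm=eyes.camera_model('wrist'); im,d=eyes.grab_frame('wrist'); save('w1',im)
b=HUB+.178*np.array([np.cos(np.radians(111)),np.sin(np.radians(111))])
print(proj(cm,[*b,.0775]),proj(cm,[*p[:2],.0775]))
P=cloud('wrist',im,d)
hsv=cv2.cvtColor(im,cv2.COLOR_RGB2HSV)
m=((hsv[...,2]<60)&(d>0)&(abs(P[...,2]-.085)<.02)).astype(np.uint8)
n,l,st,ce=cv2.connectedComponentsWithStats(m)
for i in range(1,n):
  if st[i,4]>20: print(ce[i],st[i,4],onz(cm,*ce[i],.0775))
E
```

```text
[0.49017485 0.2101275  0.2804206 ] 110.9912262928389 [ 0.04  0.33 -0.71  1.67  0.22  1.22 -0.35] 0.04610563799700037 4.25
[317.61671218 178.40516006] [319.44179717 177.90950174]
[317.51598174 155.8630137 ] 219 [0.47775879 0.23568784 0.0775    ]
```

View pics/w1.png

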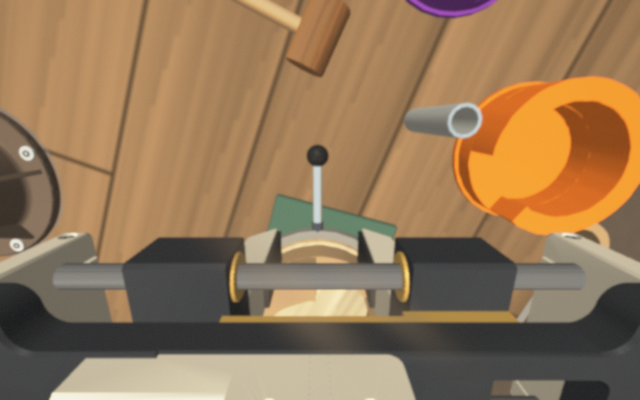

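The wrist view shows the bar centred between the open fingers (317,155–225), with the tube at (460,120) clear. I'll descend to straddle the bar.

>>> arm_command(plan=[[[0,1,0,0],[0,1,0,0],[0,1,0,0],[0,1,0,0],[0,1,0,0]]])

```text
time: 4.92
ee_pos: [0.4905, 0.2052, 0.0799]
orientation: [-0.695, 0.696, 0.126, -0.126]
wrist_force: [0.4, -0.1, 0.1]
opening: 0.0458
```

>>> arm_command(plan=[[[0,0.6,0,0],[0,0,0,0]]])

```text
time: 5.18
ee_pos: [0.4893, 0.205, 0.0556]
orientation: [-0.695, 0.696, 0.125, -0.128]
wrist_force: [-0.5, -1.0, -0.2]
opening: 0.0458
```

```bash
python3 - <<'E'
from h import *
p,f,s=pose(); print(p,f,s['joint_positions'].round(2),s['opening'],s['time'],s['wrist_force'])
# CW push: tool leads bar by slack; tool angle a, arcs
a0=np.degrees(np.arctan2(*(p[:2]-HUB)[::-1])); print(a0)
plan(arc(HUB,.178,.057,a0,30,5.5)[1:])
E
```

```text
[0.48933018 0.20498178 0.05557366] 110.62302000987873 [-0.07  0.57 -0.59  1.94  0.45  0.76 -0.56] 0.04582772539168822 5.175 [-0.53155982 -0.95212418 -0.22097982]
111.09180932080926
[[0.4, -0.05, 0.1, 0.6], [0.45, 0.0, -0.05, 0.7], [0.4, 0.0, 0.0, 0.65], [0.45, 0.0, -0.05, 0.7], [0.4, 0.0, 0.0, 0.65]]
[[0.4, 0.0, 0.0, 0.7], [0.45, 0.0, -0.05, 0.65], [0.4, 0.0, 0.0, 0.7], [0.4, 0.0, -0.05, 0.65], [0.45, 0.0, 0.0, 0.7]]
[[0.4, 0.0, 0.0, 0.65], [0.45, 0.0, -0.05, 0.7], [0.4, 0.0, 0.0, 0.7], [0.4, 0.0, -0.05, 0.65], [0.45, 0.0, 0.0, 0.7]]
end [0.7064 0.1312 0.0576] 29.8
```

```bash
python3 - <<'E'
from h import *
p,f,s=pose()
a0=np.degrees(np.arctan2(*(p[:2]-HUB)[::-1]))
plan(arc(HUB,.178,.057,a0,103,2)[1:]+arc(HUB,.178,.057,103,30,4.5)[1:])
E
```

```text
[[0.1, -0.05, 0.1, 0.15], [0.15, 0.0, 0.0, 0.2], [0.15, 0.0, 0.0, 0.2], [0.1, 0.0, 0.0, 0.2], [0.15, 0.0, 0.0, 0.2]]
[[0.3, 0.0, 0.0, 0.55], [0.35, 0.0, -0.05, 0.55], [0.35, 0.0, 0.0, 0.5], [0.3, 0.0, 0.0, 0.55], [0.35, 0.0, 0.0, 0.55]]
[[0.35, 0.0, -0.05, 0.5], [0.3, 0.0, 0.0, 0.55], [0.35, 0.0, 0.0, 0.55], [0.35, 0.0, 0.0, 0.55], [0.3, 0.0, -0.05, 0.5]]
[[0.35, 0.0, 0.0, 0.55], [0.35, 0.0, 0.0, 0.55], [0.3, 0.0, -0.05, 0.55], [0.35, 0.0, 0.0, 0.5], [0.35, 0.0, 0.0, 0.55]]
[[0.3, 0.0, 0.0, 0.55], [0.35, 0.0, -0.05, 0.55]]
end [0.7054 0.1309 0.0576] 29.8
```

>>> arm_command(plan=[[[0.1,-0.05,0.1,0.15],[0.15,0.0,0.0,0.2],[0.15,0.0,0.0,0.2],[0.1,0.0,0.0,0.2],[0.15,0.0,0.0,0.2]]])

```text
time: 5.8
ee_pos: [0.5136, 0.2187, 0.0587]
orientation: [-0.702, 0.703, 0.08, -0.08]
wrist_force: [-1.4, -1.2, 1.0]
opening: 0.0461
```

>>> arm_command(plan=[[[0.3,0.0,0.0,0.55],[0.35,0.0,-0.05,0.55],[0.35,0.0,0.0,0.5],[0.3,0.0,0.0,0.55],[0.35,0.0,0.0,0.55]]])

```text
time: 6.42
ee_pos: [0.5794, 0.2216, 0.0584]
orientation: [-0.705, 0.705, -0.054, 0.053]
wrist_force: [-1.6, -1.4, 0.2]
opening: 0.0462
```

```bash
python3 - <<'E'
from h import *
p,f,s=pose(); v=p[:2]-HUB; print(p,f,np.hypot(*v),np.degrees(np.arctan2(v[1],v[0])),s['wrist_force'],s['joint_positions'].round(2))
a0=np.degrees(np.arctan2(v[1],v[0]))
plan(arc(HUB,.178,.057,a0,30,4.5)[1:])
im,d=eyes.grab_frame('scene'); save('s2',im[100:320,170:470].repeat(2,0).repeat(2,1))
E
```

```text
[0.57942428 0.22155736 0.05835863] 81.34780686503638 0.18114532832733207 81.29229322821921 [-1.59804547 -1.38766662  0.19375692] [-0.16  0.65 -0.44  1.73  0.35  0.85 -0.9 ]
[[0.35, 0.05, -0.1, 0.55], [0.3, 0.0, 0.0, 0.55], [0.35, 0.0, 0.0, 0.5], [0.35, 0.0, -0.05, 0.55], [0.3, 0.0, 0.0, 0.55]]
[[0.35, 0.0, 0.0, 0.5], [0.3, 0.0, 0.0, 0.55], [0.35, 0.0, -0.05, 0.55], [0.35, 0.0, 0.0, 0.5], [0.3, 0.0, 0.0, 0.55]]
[[0.35, 0.0, 0.0, 0.55], [0.35, 0.0, -0.05, 0.5]]
end [0.7058 0.1303 0.0564] 30.1
```

View pics/s2.png

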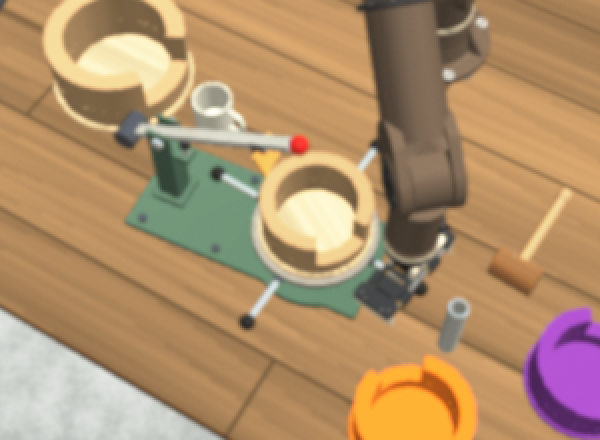

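The head is turning clockwise with the liner on it, and the gripper clears the tube at crop (455,325). Continuing.

>>> arm_command(plan=[[[0.35,0.05,-0.1,0.55],[0.3,0.0,0.0,0.55],[0.35,0.0,0.0,0.5],[0.35,0.0,-0.05,0.55],[0.3,0.0,0.0,0.55]]])

```text
time: 7.1
ee_pos: [0.6408, 0.1971, 0.0565]
orientation: [0.683, -0.683, 0.184, -0.184]
wrist_force: [-2.5, 0.1, 0.2]
opening: 0.0458
```

>>> arm_command(plan=[[[0.35,0.0,0.0,0.5],[0.3,0.0,0.0,0.55],[0.35,0.0,-0.05,0.55],[0.35,0.0,0.0,0.5],[0.3,0.0,0.0,0.55]]])

```text
time: 7.72
ee_pos: [0.691, 0.1547, 0.0564]
orientation: [0.637, -0.637, 0.307, -0.306]
wrist_force: [-1.5, 0.3, 0.1]
opening: 0.0457
```

```bash
python3 - <<'E'
from h import *
p,f,s=pose(); v=p[:2]-HUB; print(p,f,np.hypot(*v),np.degrees(np.arctan2(v[1],v[0])),s['wrist_force'],s['joint_positions'].round(2))
for c in ['scene','side']:
    im,d=eyes.grab_frame(c); save(c+'3',im); P=cloud(c,im,d)
    ce,a=rimfit(P,d,HUB); g=np.diff(np.append(a,a[0]+360)); k=np.argsort(g)[-3:]
    print(c,ce.round(4),[(a[i].round(1),(a[i]+g[i]).round(1)) for i in k])
E
```

```text
[0.6910297  0.15474641 0.05644928] 38.64526180092748 0.17868551352259326 38.91586815379366 [-1.46707286  0.34815416  0.09866582] [-0.16  0.74 -0.23  1.5   0.19  0.93 -1.34]
scene [0.5529 0.0401] [(np.float64(297.3), np.float64(299.5)), (np.float64(256.6), np.float64(258.9)), (np.float64(348.8), np.float64(579.7))]
side [0.5509 0.045 ] [(np.float64(334.5), np.float64(337.0)), (np.float64(217.6), np.float64(220.6)), (np.float64(346.9), np.float64(402.3))]
```

View pics/side3.png

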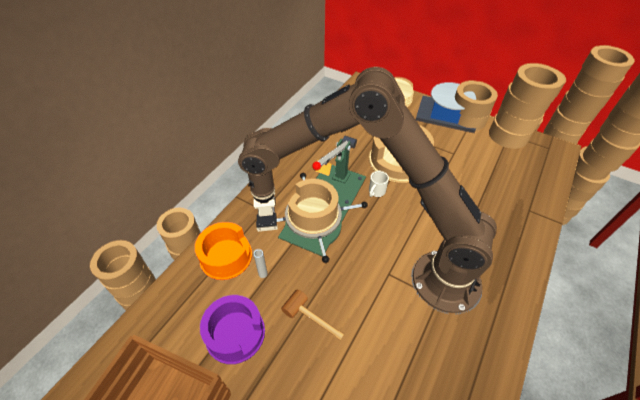

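```bash
python3 - <<'E'
from h import *
p,f,s=pose(); v=p[:2]-HUB
a0=np.degrees(np.arctan2(v[1],v[0]))
plan(arc(HUB,.178,.057,a0,0,4.5)[1:])
E
```

```text
[[0.35, 0.0, 0.0, 0.55], [0.3, 0.0, -0.05, 0.55], [0.35, 0.0, 0.0, 0.55], [0.3, 0.0, 0.0, 0.5], [0.35, 0.0, 0.0, 0.55]]
[[0.35, 0.0, -0.05, 0.55], [0.3, 0.0, 0.0, 0.5], [0.35, 0.0, 0.0, 0.55], [0.35, 0.0, 0.0, 0.55]]
end [0.7309 0.0416 0.0565] -0.2
```

>>> arm_command(plan=[[[0.35,0.0,0.0,0.55],[0.3,0.0,-0.05,0.55],[0.35,0.0,0.0,0.55],[0.3,0.0,0.0,0.5],[0.35,0.0,0.0,0.55]]])

```text
time: 8.45
ee_pos: [0.7217, 0.0981, 0.0566]
orientation: [0.569, -0.569, 0.42, -0.419]
wrist_force: [-1.5, 2.0, 0.5]
opening: 0.0459
```

>>> arm_command(plan=[[[0.35,0.0,-0.05,0.55],[0.3,0.0,0.0,0.5],[0.35,0.0,0.0,0.55],[0.35,0.0,0.0,0.55],[-0.1,0,0,0]]])

```text
time: 9.07
ee_pos: [0.7303, 0.0457, 0.0566]
orientation: [-0.499, 0.5, -0.5, 0.501]
wrist_force: [-0.3, -0.2, 0.4]
opening: 0.046
```

```bash
python3 - <<'E'
from h import *
p,f,s=pose(); v=p[:2]-HUB; print(p,f,np.hypot(*v),np.degrees(np.arctan2(v[1],v[0])),s['wrist_force'],s['joint_positions'].round(2))
for c in ['side']:
    im,d=eyes.grab_frame(c); save(c+'4',im[100:300,200:420].repeat(3,0).repeat(3,1)); P=cloud(c,im,d)
    ce,a=rimfit(P,d,HUB); g=np.diff(np.append(a,a[0]+360)); k=np.argsort(g)[-3:]
    print(c,ce.round(4),[(a[i].round(1),(a[i]+g[i]).round(1)) for i in k])
    cm=eyes.camera_model(c); hsv=cv2.cvtColor(im,cv2.COLOR_RGB2HSV)
    m=((hsv[...,2]<60)&(d>0)&(abs(P[...,2]-.085)<.02)).astype(np.uint8)
    n,l,st,ce=cv2.connectedComponentsWithStats(m)
    for i in range(1,n):
      if st[i,4]>10:
        b=onz(cm,*ce[i],.0775); w=b[:2]-HUB; print(ce[i],st[i,4],b.round(3),np.hypot(*w),np.degrees(np.arctan2(w[1],w[0])))
E
```

```text
[0.73025714 0.04566772 0.05663894] -0.06505765393124803 0.17828528262332521 1.018067656057882 [-0.29070498 -0.1694335   0.37738722] [-0.1   0.76 -0.06  1.44  0.05  0.95 -1.74]
side [0.5511 0.0443] [(np.float64(55.9), np.float64(59.0)), (np.float64(6.7), np.float64(10.2)), (np.float64(306.0), np.float64(363.9))]
[335.57894737 177.57894737] 19 [ 0.568 -0.17   0.077] 0.21285174920112762 -85.68014295025739
[362.11538462 233.30769231] 26 [0.342 0.027 0.077] 0.2107762888404589 -175.7649935453041
[286.43333333 254.56666667] 30 [0.536 0.253 0.077] 0.2107229222209412 94.49014313422141
[431.35483871 271.64516129] 31 [0.059 0.046 0.077] 0.492854816570269 179.62022487264164
```

View pics/side4.png

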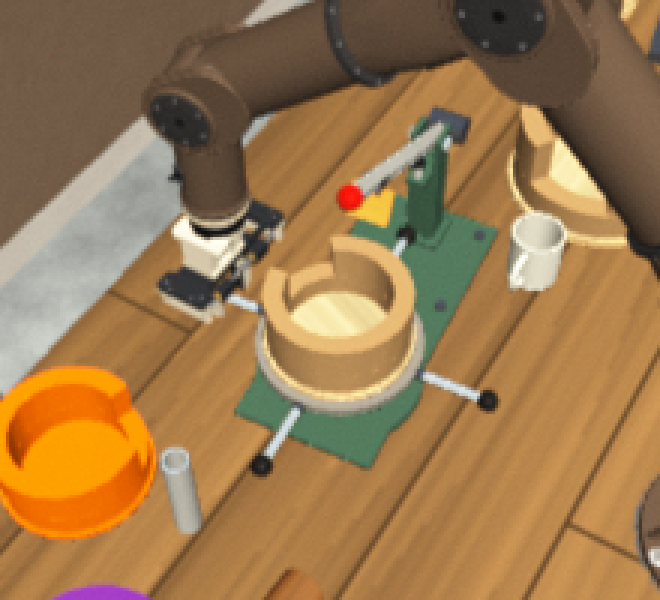

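The gate now faces about 335° and must go to about 275°. The next bar stands at 94.4°, so I'll lift out, swing back and straddle it.

```bash
python3 - <<'E'
from h import *
p,f,s=pose()
q=p.copy(); q[2]=.165
plan([(*q,f)]+arc(HUB,.178,.165,1,94.4,7.8)[1:])
E
```

```text
[[0.0, -0.9, 0.0, 0.0], [0.0, -0.9, 0.0, 0.0], [0.0, -0.9, 0.0, 0.0], [-0.25, 0.0, -0.05, -0.55], [-0.3, 0.0, 0.0, -0.55]]
[[-0.6, 0.0, 0.0, -0.95], [-0.6, 0.0, -0.05, -1.0], [-0.6, 0.0, -0.05, -0.95], [-0.6, 0.0, -0.05, -1.0], [-0.6, 0.0, -0.05, -0.95]]
[[-0.6, 0.0, -0.05, -0.95], [-0.6, 0.0, 0.0, -1.0], [-0.6, 0.0, -0.05, -0.95], [-0.6, 0.0, -0.05, -1.0], [-0.6, 0.0, -0.05, -0.95]]
[[-0.6, 0.0, -0.05, -1.0]]
end [0.5391 0.2191 0.1647] 94.5
```

>>> arm_command(plan=[[[0.0,-0.9,0.0,0.0],[0.0,-0.9,0.0,0.0],[0.0,-0.9,0.0,0.0],[-0.25,0.0,-0.05,-0.55],[-0.3,0.0,0.0,-0.55]]])

```text
time: 9.75
ee_pos: [0.7274, 0.0708, 0.1655]
orientation: [0.538, -0.538, 0.459, -0.459]
wrist_force: [0.3, 0.5, -0.5]
opening: 0.0465
```

>>> arm_command(plan=[[[-0.6,0.0,0.0,-0.95],[-0.6,0.0,-0.05,-1.0],[-0.6,0.0,-0.05,-0.95],[-0.6,0.0,-0.05,-1.0],[-0.6,0.0,-0.05,-0.95]]])

```text
time: 10.38
ee_pos: [0.6712, 0.1753, 0.1647]
orientation: [0.661, -0.66, 0.253, -0.253]
wrist_force: [-0.2, -0.3, 0.4]
opening: 0.0457
```

>>> arm_command(plan=[[[-0.6,0.0,-0.05,-0.95],[-0.6,0.0,0.0,-1.0],[-0.6,0.0,-0.05,-0.95],[-0.6,0.0,-0.05,-1.0],[-0.6,0.0,-0.05,-0.95]]])

```text
time: 11.0
ee_pos: [0.5624, 0.221, 0.1649]
orientation: [0.707, -0.707, 0.019, -0.019]
wrist_force: [-0.3, -0.9, 0.4]
opening: 0.0457
```

>>> arm_command(plan=[[[-0.6,0.0,-0.05,-1.0],[0,0,0,0]]])

```text
time: 11.25
ee_pos: [0.5378, 0.22, 0.1651]
orientation: [0.707, -0.706, -0.029, 0.029]
wrist_force: [0.1, 0.0, 0.3]
opening: 0.046
```

```bash
python3 - <<'E'
from h import *
p,f,s=pose(); v=p[:2]-HUB; print(p,f,np.hypot(*v),np.degrees(np.arctan2(v[1],v[0])),s['time'])
im,d=eyes.grab_frame('wrist'); save('w5',im)
plan([(*arc(HUB,.177,.057,94.4,94,1)[0][:2],.057,94.4)])
E
```

```text
[0.5377626  0.22003894 0.16511161] 94.68198591435853 0.1781088999355058 94.5849163749132 11.25
[[0.0, 0.9, 0.0, 0.0], [0.0, 0.9, 0.0, 0.0], [0.0, 0.9, 0.0, 0.0]]
end [0.5391 0.2196 0.0571] 94.5
```

View pics/w5.png

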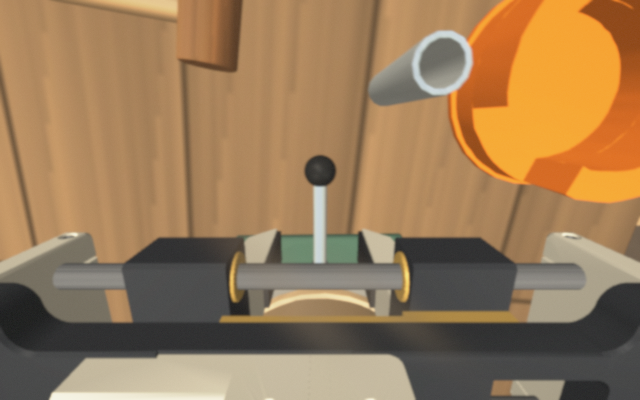

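The bar is centred between the fingers again, at (320,170–265). I'll descend and push to about 8° short of the goal, then measure.

>>> arm_command(plan=[[[0.0,0.9,0.0,0.0],[0.0,0.9,0.0,0.0],[0.0,0.9,0.0,0.0],[0,0,0,0]]])

```text
time: 11.8
ee_pos: [0.5386, 0.218, 0.0544]
orientation: [-0.706, 0.707, 0.025, -0.028]
wrist_force: [0.0, -0.5, 0.8]
opening: 0.0459
```

```bash
python3 - <<'E'
from h import *
p,f,s=pose(); v=p[:2]-HUB
a0=np.degrees(np.arctan2(v[1],v[0])); print(p,a0,f,s['wrist_force'])
plan(arc(HUB,.178,.057,a0,86,2)[1:]+arc(HUB,.178,.057,86,37,4.5)[1:])
E
```

```text
[0.53862459 0.21795357 0.05444627] 94.35941685234543 94.3075836694762 [ 0.03532792 -0.45770578  0.82562031]
[[0.15, -0.05, 0.05, 0.2], [0.1, 0.0, 0.0, 0.2], [0.15, 0.0, 0.0, 0.2], [0.1, 0.0, 0.0, 0.25], [0.15, 0.0, 0.0, 0.2]]
[[0.35, 0.0, 0.0, 0.55], [0.35, 0.0, -0.05, 0.55], [0.35, 0.0, 0.0, 0.55], [0.35, 0.0, 0.0, 0.55], [0.35, 0.0, -0.05, 0.55]]
[[0.3, 0.0, 0.0, 0.6], [0.35, 0.0, 0.0, 0.55], [0.35, 0.0, 0.0, 0.55], [0.35, 0.0, -0.05, 0.55], [0.35, 0.0, 0.0, 0.55]]
[[0.35, 0.0, 0.0, 0.55]]
end [0.6943 0.1498 0.0564] 37.1
```

>>> arm_command(plan=[[[0.15,-0.05,0.05,0.2],[0.1,0.0,0.0,0.2],[0.15,0.0,0.0,0.2],[0.1,0.0,0.0,0.25],[0.15,0.0,0.0,0.2]]])

```text
time: 12.42
ee_pos: [0.5655, 0.221, 0.0589]
orientation: [-0.707, 0.707, -0.026, 0.026]
wrist_force: [-2.1, 0.7, 0.5]
opening: 0.046
```

>>> arm_command(plan=[[[0.35,0.0,0.0,0.55],[0.35,0.0,-0.05,0.55],[0.35,0.0,0.0,0.55],[0.35,0.0,0.0,0.55],[0.35,0.0,-0.05,0.55]]])

```text
time: 13.05
ee_pos: [0.6326, 0.2021, 0.0585]
orientation: [0.689, -0.688, 0.161, -0.16]
wrist_force: [-1.6, 1.1, -0.9]
opening: 0.0457
```

>>> arm_command(plan=[[[0.3,0.0,0.0,0.6],[0.35,0.0,0.0,0.55],[0.35,0.0,0.0,0.55],[0.35,0.0,-0.05,0.55],[0.35,0.0,0.0,0.55]]])

```text
time: 13.68
ee_pos: [0.6863, 0.1612, 0.0585]
orientation: [0.644, -0.644, 0.291, -0.291]
wrist_force: [-1.4, 1.2, 0.3]
opening: 0.0456
```

>>> arm_command(plan=[[[0.15,0.0,0.0,0.3],[0,0,0,0]]])

```text
time: 13.92
ee_pos: [0.6904, 0.156, 0.0586]
orientation: [-0.638, 0.639, -0.304, 0.304]
wrist_force: [-0.3, 0.3, 0.0]
opening: 0.0456
```

```bash
cat >> h.py <<'E'
def look(tag,cams=('scene','side')):
    for c in cams:
        im,d=eyes.grab_frame(c); np.savez('pics/%s%s.npz'%(c,tag),im=im,d=d); P=cloud(c,im,d)
        x0,y0=(230,130) if c=='scene' else (240,130)
        save(c+tag,cv2.resize(im[y0:y0+140,x0:x0+180],None,fx=4,fy=4,interpolation=cv2.INTER_CUBIC))
        ce,a=rimfit(P,d,HUB); g=np.diff(np.append(a,a[0]+360)); k=np.argsort(g)[-4:]
        print(c,ce.round(4),[(a[i].round(1),(a[i]+g[i]).round(1),round(a[i]+g[i]/2,1)) for i in k])
        cm=eyes.camera_model(c); hsv=cv2.cvtColor(im,cv2.COLOR_RGB2HSV)
        m=((hsv[...,2]<60)&(d>0)&(abs(P[...,2]-.085)<.02)).astype(np.uint8)
        n,l,st,cc=cv2.connectedComponentsWithStats(m)
        for i in range(1,n):
          if st[i,4]>8:
            b=onz(cm,*cc[i],.0775); w=b[:2]-ce
            if abs(np.hypot(*w)-.21)<.015: print(' ball',cc[i].round(1),b.round(3),np.hypot(*w).round(3),np.degrees(np.arctan2(w[1],w[0])).round(1))
        # arm ridge: grey points top, azimuth line fit in xy
        ok=(d>0)&(P[...,2]>.23)&(P[...,2]<.32)&(hsv[...,1]<60)&(P[...,1]>-.2)&(P[...,1]<-.01)&(abs(P[...,0]-.565)<.04)
        Q=P[ok]
        if len(Q)>30:
            u,sv,vt=np.linalg.svd(Q-Q.mean(0),full_matrices=False); dd=vt[0]*np.sign(-vt[0][1])
            perp=np.array([-dd[1],dd[0]])/np.hypot(*dd[:2]); print(' arm n',len(Q),'dir',np.degrees(np.arctan2(dd[1],dd[0])).round(2)%360,'theta',np.degrees(np.arcsin(-dd[2])).round(1),'offset of line from liner centre',((Q.mean(0)[:2]-ce)@perp).round(4))
E
python3 - <<'E'
from h import *
p,f,s=pose(); v=p[:2]-HUB; print(p,np.degrees(np.arctan2(v[1],v[0])),f,s['wrist_force'],s['time'])
look('6')
for c in ('scene','side'):
    print([(n,np.round(r['xy']),r['score']) for n in ('gate','tongue','gauge_knob') for r in pinpoint(n,c)[:4]])
E
```

```text
[0.69036018 0.15596298 0.05863041] 39.35364222631858 39.10296443426763 [-0.33986287  0.28545096  0.03147864] 13.925
scene [0.5533 0.0378] [(np.float64(15.7), np.float64(17.7), np.float64(16.7)), (np.float64(226.9), np.float64(229.0), np.float64(227.9)), (np.float64(258.6), np.float64(314.9), np.float64(286.8)), (np.float64(18.1), np.float64(213.6), np.float64(115.9))]
 ball [384.4 201.6] [0.405 0.19  0.077] 0.213 134.2
 ball [267.7 227.7] [ 0.701 -0.11   0.077] 0.209 -45.1
 ball [343.4 268.6] [0.703 0.188 0.077] 0.212 45.1
 arm n 361 dir 275.35 theta 25.2 offset of line from liner centre 0.0023
side [0.5508 0.0436] [(np.float64(16.9), np.float64(19.4), np.float64(18.1)), (np.float64(172.8), np.float64(175.4), np.float64(174.1)), (np.float64(339.4), np.float64(343.4), np.float64(341.4)), (np.float64(257.0), np.float64(315.8), np.float64(286.4))]
 ball [301.6 174.8] [ 0.701 -0.108  0.077] 0.213 -45.4
 ball [363.7 203.6] [ 0.402 -0.105  0.077] 0.21 -135.1
 ball [325.9 258.5] [0.404 0.192 0.077] 0.209 134.6
 arm n 138 dir 275.75 theta 25.2 offset of line from liner centre -0.0038
[('gate', array([367., 281.]), 0.94), ('gate', array([249., 130.]), 0.91), ('gate', array([476., 262.]), 0.85), ('gate', array([307., 194.]), 0.83), ('tongue', array([306., 178.]), 0.94), ('gauge_knob', array([318., 174.]), 0.94)]
[('gate', array([320., 182.]), 0.9), ('gate', array([248., 332.]), 0.9), ('gate', array([393., 156.]), 0.81), ('gate', array([241., 239.]), 0.74), ('tongue', array([326., 166.]), 0.82), ('gauge_knob', array([316., 164.]), 0.61)]
```

View pics/scene6.png

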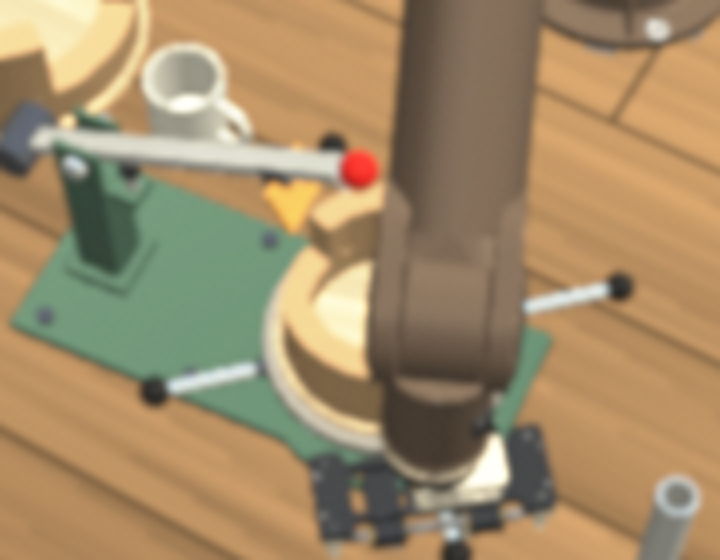

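View pics/side6.png

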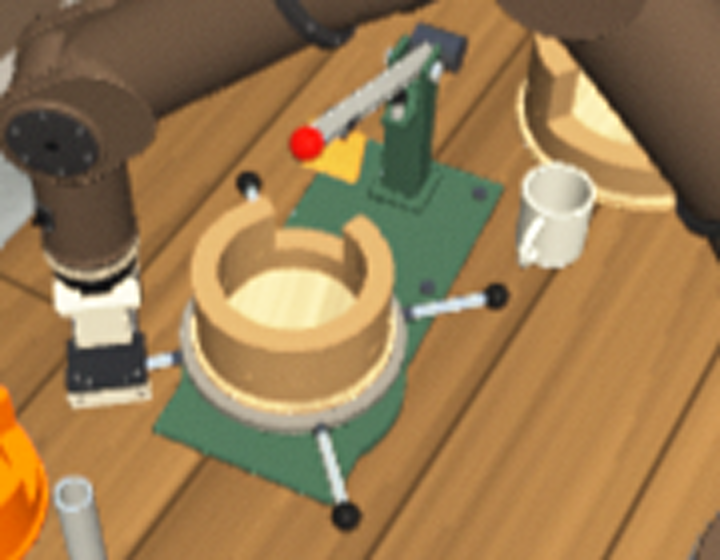

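The gate stands at about 286.6° and the gauge direction is about 275.5°, so a further 11° clockwise. I'll push slowly.

```bash
python3 - <<'E'
from h import *
p,f,s=pose(); v=p[:2]-HUB
a0=np.degrees(np.arctan2(v[1],v[0])); print(p,a0,f)
plan(arc(HUB,.178,.058,a0,29,1.5)[1:])
E
```

```text
[0.68994968 0.15663504 0.05880682] 39.603240715670125 39.16080503067621
[[0.1, 0.0, -0.05, 0.1], [0.1, 0.0, 0.0, 0.2], [0.1, 0.0, 0.0, 0.15], [0.1, 0.0, 0.0, 0.15], [0.1, 0.0, 0.0, 0.15]]
[[0.1, 0.0, 0.0, 0.2], [0.1, 0.0, 0.0, 0.15], [0.1, 0.0, 0.0, 0.15]]
end [0.7067 0.1292 0.0588] 29.2
```

>>> arm_command(plan=[[[0.1,0.0,-0.05,0.1],[0.1,0.0,0.0,0.2],[0.1,0.0,0.0,0.15],[0.1,0.0,0.0,0.15],[0.1,0.0,0.0,0.15]]])

```text
time: 14.95
ee_pos: [0.7007, 0.139, 0.0587]
orientation: [0.622, -0.622, 0.337, -0.337]
wrist_force: [0.0, 1.2, 0.1]
opening: 0.0459
```

>>> arm_command(plan=[[[0.1,0.0,0.0,0.2],[0.1,0.0,0.0,0.15],[0.1,0.0,0.0,0.15],[0,0,0,0],[0,0,0,0]]])

```text
time: 15.58
ee_pos: [0.7067, 0.1284, 0.0586]
orientation: [-0.609, 0.61, -0.358, 0.358]
wrist_force: [-0.0, 1.1, 0.4]
opening: 0.0459
```

```bash
python3 - <<'E'
from h import *
p,f,s=pose(); v=p[:2]-HUB; print(p,np.degrees(np.arctan2(v[1],v[0])),f,s['wrist_force'],s['time'])
look('7')
E
```

```text
[0.70671298 0.12843192 0.05859493] 29.049018293201065 29.12273629045156 [-0.0277772   1.11254407  0.42330283] 15.575
scene [0.5531 0.0382] [(np.float64(124.0), np.float64(126.7), np.float64(125.3)), (np.float64(246.5), np.float64(303.8), np.float64(275.2)), (np.float64(149.6), np.float64(240.7), np.float64(195.2)), (np.float64(345.5), np.float64(438.9), np.float64(392.2))]
 ball [386.9 210.6] [0.434 0.215 0.077] 0.213 124.1
 ball [266.5 218.7] [ 0.674 -0.133  0.077] 0.21 -54.9
 ball [332.2 270.4] [0.727 0.159 0.077] 0.212 34.9
 arm n 360 dir 275.15 theta 25.2 offset of line from liner centre 0.0029
side [0.5508 0.0432] [(np.float64(220.5), np.float64(222.8), np.float64(221.7)), (np.float64(77.9), np.float64(80.4), np.float64(79.1)), (np.float64(315.4), np.float64(318.0), np.float64(316.7)), (np.float64(247.0), np.float64(305.7), np.float64(276.3))]
 ball [310.1 173.8] [ 0.673 -0.132  0.077] 0.214 -55.2
 ball [365.8 211. ] [ 0.377 -0.076  0.077] 0.21 -145.5
 ball [315.8 259.8] [0.433 0.216 0.077] 0.209 124.4
 arm n 139 dir 275.56 theta 25.3 offset of line from liner centre -0.0035
```

View pics/side7.png

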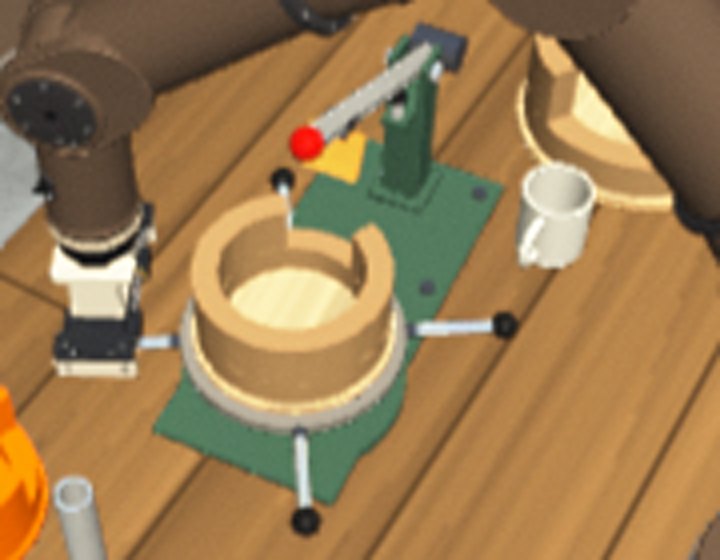

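Gate at 275.2°/276.3° against the gauge arm at 275.2°/275.6°: aligned within about 1°. I'll back the finger off, lift and check.

>>> arm_command(plan=[[[-0.2,0,0,0],[-0.2,0,0,0],[0,-1,0,0],[0,-1,0,0],[0,-1,0,0]]])

```text
time: 16.3
ee_pos: [0.6985, 0.1439, 0.18]
orientation: [0.61, -0.61, 0.358, -0.358]
wrist_force: [0.1, 0.1, 0.2]
opening: 0.046
```

>>> arm_command(plan=[[[0,-1,0,0],[0,-1,0,0],[0,-1,0,0],[0,-1,0,0],[0,-1,0,0]]], gripper=0)

```text
time: 16.92
ee_pos: [0.6984, 0.1438, 0.3802]
orientation: [0.61, -0.61, 0.358, -0.358]
wrist_force: [0.8, 0.5, 0.0]
opening: 0.0019
```

```bash
python3 - <<'E'
from h import *
p,f,s=pose(); print(p,f,s['wrist_force'],s['time'],s['opening'])
look('8')
plan([(.66,.13,.395,50),(.555,.011,.395,95.5)],step=.035)
E
```

```text
[0.69837267 0.14378597 0.38017666] 29.186188630974215 [0.82827927 0.50512359 0.04097093] 16.925 0.0019429195619930194
scene [0.5527 0.0399] [(np.float64(53.2), np.float64(56.2), np.float64(54.7)), (np.float64(83.6), np.float64(92.5), np.float64(88.0)), (np.float64(248.7), np.float64(336.6), np.float64(292.6)), (np.float64(98.5), np.float64(228.7), np.float64(163.6))]
 ball [386.9 210.6] [0.434 0.215 0.077] 0.211 124.3
 ball [266.5 218.7] [ 0.674 -0.133  0.077] 0.211 -55.1
 ball [332.2 270.4] [0.727 0.159 0.077] 0.211 34.5
 arm n 363 dir 275.3 theta 25.1 offset of line from liner centre 0.003
side [0.5509 0.043 ] [(np.float64(348.9), np.float64(351.5), np.float64(350.2)), (np.float64(209.5), np.float64(212.4), np.float64(211.0)), (np.float64(231.2), np.float64(234.4), np.float64(232.8)), (np.float64(249.0), np.float64(305.7), np.float64(277.4))]
 ball [310.1 173.8] [ 0.673 -0.132  0.077] 0.213 -55.2
 ball [365.8 211.1] [ 0.377 -0.075  0.077] 0.21 -145.8
 ball [259.1 216.1] [0.725 0.164 0.077] 0.212 34.7
 ball [315.9 259.7] [0.433 0.215 0.077] 0.209 124.5
 arm n 141 dir 275.64 theta 25.3 offset of line from liner centre -0.0038
[[-0.05, -0.1, -0.35, -0.85], [-0.1, -0.1, -0.35, -0.9], [-0.15, -0.05, -0.3, -0.85], [0.0, 0.0, -0.65, -0.95], [-0.1, 0.0, -0.65, -0.95]]
[[-0.2, 0.0, -0.65, -0.95], [-0.3, 0.0, -0.6, -0.95], [-0.35, 0.0, -0.55, -0.95], [-0.4, 0.0, -0.55, -0.95]]
end [0.5551 0.0104 0.3942] 95.6
```

View pics/side8.png

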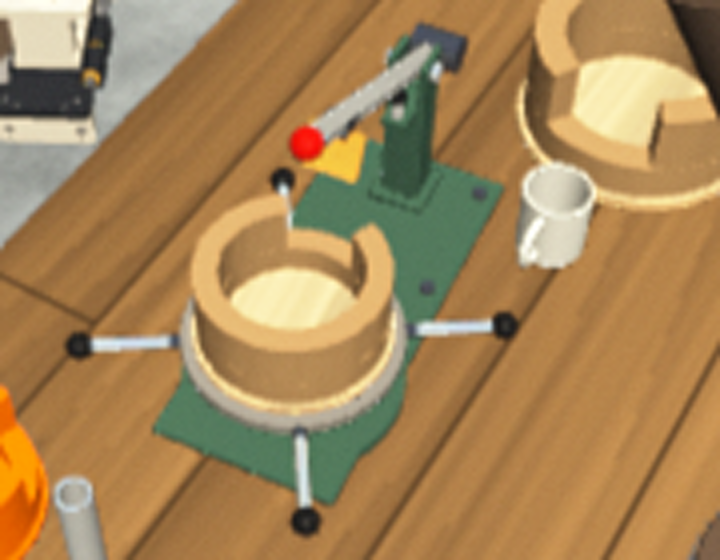

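View pics/scene8.png

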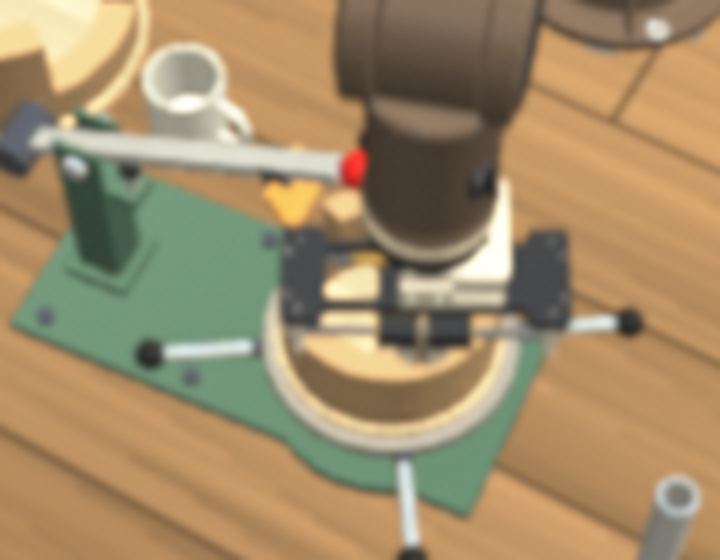

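The head stayed put: the ball pixels are unchanged, and the gap still faces the gauge. Now above the knob with shut fingers.

>>> arm_command(plan=[[[-0.05,-0.1,-0.35,-0.85],[-0.1,-0.1,-0.35,-0.9],[-0.15,-0.05,-0.3,-0.85],[0.0,0.0,-0.65,-0.95],[-0.1,0.0,-0.65,-0.95]]])

```text
time: 17.65
ee_pos: [0.6242, 0.0897, 0.3881]
orientation: [-0.691, 0.691, -0.15, 0.15]
wrist_force: [-0.3, -1.4, -0.3]
opening: 0.0004
```

>>> arm_command(plan=[[[-0.2,0.0,-0.65,-0.95],[-0.3,0.0,-0.6,-0.95],[-0.35,0.0,-0.55,-0.95],[-0.4,0.0,-0.55,-0.95],[0,0,0,0]]])

```text
time: 18.27
ee_pos: [0.5531, 0.0076, 0.3887]
orientation: [-0.706, 0.707, 0.034, -0.034]
wrist_force: [-0.6, 0.1, -0.5]
opening: 0.0006
```

```bash
python3 - <<'E'
from h import *
p,f,s=pose(); print(p,f,s['wrist_force'],s['time'],s['opening'],s['joint_positions'].round(2))
im,d=eyes.grab_frame('side'); save('sd9',im[60:260,220:440].repeat(3,0).repeat(3,1))
# path along knob arc; e=unit from column to hub
a=np.radians(275.5); e=np.array([np.cos(a),np.sin(a)]); hinge=HUB+.285*e
wps=[]
for th in np.linspace(.44,-0.02,12):
    k=hinge-.28*np.cos(th)*e; wps.append((*k,.2+.28*np.sin(th)+.016,95.5))
print(np.round(wps[0],3),np.round(wps[-1],3))
plan([(wps[0][0],wps[0][1],.345,95.5)]+wps)
E
```

```text
[0.55305617 0.00764676 0.38873489] 95.455033586365 [-0.61158642  0.12634558 -0.52969661] 18.275 0.0005588600357111499 [ 0.17  0.26 -0.36  1.45  0.09  1.45 -0.1 ]
[5.55e-01 1.10e-02 3.35e-01 9.55e+01] [5.52e-01 3.70e-02 2.10e-01 9.55e+01]
[[0.0, 0.55, 0.0, 0.0], [0.05, 0.55, 0.05, 0.0], [0.0, 0.25, 0.0, 0.0], [0.0, 0.25, 0.1, 0.0], [0.0, 0.25, 0.1, 0.0]]
[[0.0, 0.3, 0.1, 0.0], [0.0, 0.3, 0.1, 0.0], [0.0, 0.25, 0.1, 0.0], [0.0, 0.3, 0.05, 0.0], [0.0, 0.3, 0.05, 0.0]]
[[0.0, 0.3, 0.05, 0.0], [0.0, 0.25, 0.0, 0.0], [0.0, 0.3, 0.0, 0.0], [0.0, 0.3, 0.0, 0.0]]
end [0.553  0.037  0.2107] 95.4
```

View pics/sd9.png

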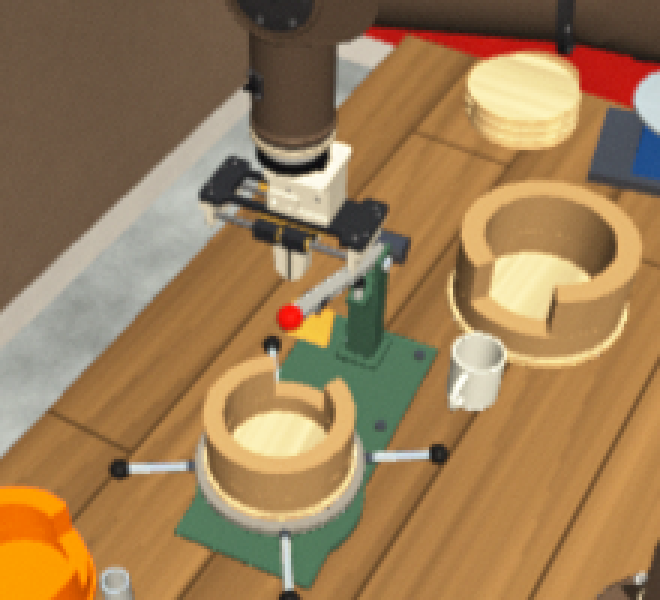

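The shut fingertips are above the knob (fingers at crop (290,262), knob at (290,318)). Pressing down along its arc.

>>> arm_command(plan=[[[0.0,0.55,0.0,0.0],[0.05,0.55,0.05,0.0],[0.0,0.25,0.05,0.0],[0.0,0.25,0.1,0.0],[0.0,0.25,0.1,0.0]]])

```text
time: 18.95
ee_pos: [0.5553, 0.0224, 0.3148]
orientation: [0.706, -0.706, -0.035, 0.034]
wrist_force: [-0.8, 1.5, 2.2]
opening: 0.0005
```

```bash
python3 - <<'E'
from h import *
p,f,s=pose(); print(p,f,s['wrist_force'],s['time'])
im,d=eyes.grab_frame('side'); save('sd10',im[60:260,220:440].repeat(3,0).repeat(3,1))
a=np.radians(275.5); e=np.array([np.cos(a),np.sin(a)]); hinge=HUB+.285*e
wps=[]
for th in np.linspace(np.arcsin((p[2]-.216)/.28),-0.02,10)[1:]:
    k=hinge-.28*np.cos(th)*e; wps.append((*k,.2+.28*np.sin(th)+.016,95.5))
plan(wps)
E
```

```text
[0.55530344 0.02236218 0.31484924] 95.56524614357512 [-0.81053495  1.54632503  2.22202263] 18.95
[[0.0, 0.25, 0.0, 0.0], [0.0, 0.3, 0.1, 0.0], [0.0, 0.25, 0.1, 0.0], [0.0, 0.3, 0.05, 0.0], [0.0, 0.3, 0.05, 0.0]]
[[0.0, 0.3, 0.05, 0.0], [0.0, 0.3, 0.0, 0.0], [0.0, 0.3, 0.0, 0.0], [0.0, 0.3, 0.0, 0.0]]
end [0.5534 0.0366 0.2095] 95.6
```

View pics/sd10.png

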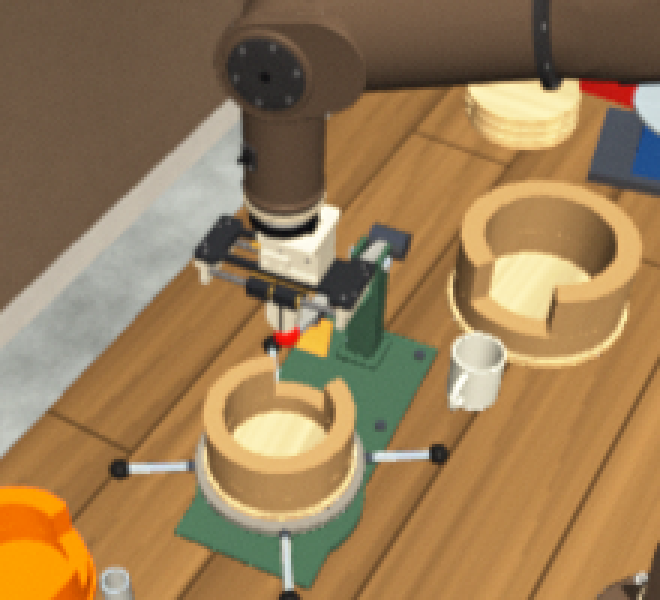

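Contact on the knob (2–3 N), and the arm is going down. Continuing.

>>> arm_command(plan=[[[0.0,0.25,0.0,0.0],[0.0,0.3,0.1,0.0],[0.0,0.25,0.1,0.0],[0.0,0.3,0.05,0.0],[0.0,0.3,0.05,0.0]]])

```text
time: 19.62
ee_pos: [0.5536, 0.0335, 0.2578]
orientation: [0.706, -0.706, -0.034, 0.034]
wrist_force: [0.3, 1.1, 1.9]
opening: 0.0004
```

>>> arm_command(plan=[[[0.0,0.3,0.05,0.0],[0.0,0.3,0.0,0.0],[0.0,0.25,0.0,0.0],[0,0,0,0]]])

```text
time: 20.12
ee_pos: [0.553, 0.0345, 0.2236]
orientation: [-0.706, 0.706, 0.033, -0.035]
wrist_force: [-0.0, 0.2, -0.5]
opening: 0.0006
```

```bash
python3 - <<'E'
from h import *
p,f,s=pose(); print(p,f,s['wrist_force'],s['time'])
im,d=eyes.grab_frame('side'); save('sd11',im[60:260,220:440].repeat(3,0).repeat(3,1))
im,d=eyes.grab_frame('scene'); save('sc11',im[100:280,210:430].repeat(3,0).repeat(3,1))
E
```

```text
[0.5530353  0.03453782 0.22364845] 95.51091526406819 [-0.04478899  0.235799   -0.47360527] 20.125
```

View pics/sd11.png

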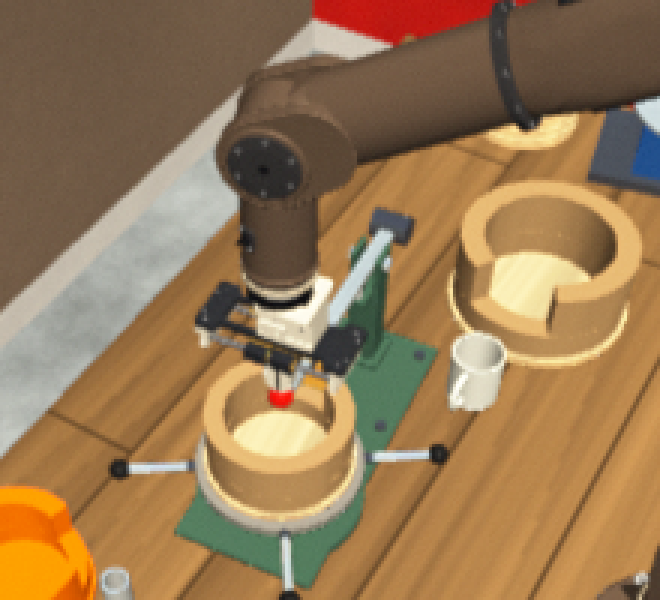

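View pics/sc11.png

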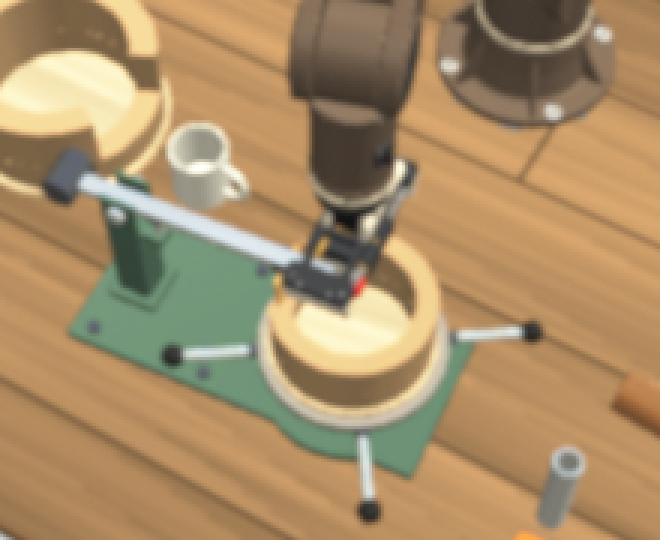

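Nearly level (TCP z 0.2236 against an expected 0.216). I'll press the rest of the way in small steps, watching the force.

>>> arm_command(plan=[[[0,0.1,0,0],[0,0.1,0,0],[0,0,0,0]]])

```text
time: 20.6
ee_pos: [0.5535, 0.0351, 0.2165]
orientation: [-0.706, 0.706, 0.034, -0.034]
wrist_force: [-0.4, 0.1, -0.3]
opening: 0.0004
```

>>> arm_command(plan=[[[0,0.1,0,0],[0,0.05,0,0],[0,0,0,0]]])

```text
time: 20.98
ee_pos: [0.5539, 0.0351, 0.2152]
orientation: [-0.706, 0.707, 0.035, -0.033]
wrist_force: [-15.1, -2.5, 40.8]
opening: 0.0005
```

It is firmly on the stop (force rose to 40 N at z 0.2152), so I'll release straight up.

>>> arm_command(plan=[[[0,-0.15,0,0],[0,-0.4,0,0],[0,-0.8,0,0],[0,-1,0,0],[0,-1,0,0]]])

```text
time: 21.6
ee_pos: [0.5534, 0.0351, 0.3463]
orientation: [0.706, -0.706, -0.034, 0.034]
wrist_force: [0.2, 0.3, 0.1]
opening: 0.0006
```

>>> arm_command(plan=[[[-0.5,-0.5,0.9,0],[-0.5,-0.3,0.9,0],[-0.5,0,0.9,0],[-0.5,0,0.9,0],[-0.5,0,0.9,0]]])

```text
time: 22.22
ee_pos: [0.4358, 0.2056, 0.3772]
orientation: [0.706, -0.706, -0.034, 0.034]
wrist_force: [0.1, 0.2, -0.3]
opening: 0.0007
```

>>> arm_command(plan=[[[-0.8,0,0.3,0],[-0.8,0,0.3,0],[-0.8,0,0.3,0],[0,0,0,0]]])

```text
time: 22.72
ee_pos: [0.3356, 0.2322, 0.3776]
orientation: [-0.706, 0.706, 0.036, -0.035]
wrist_force: [0.4, -0.1, 0.2]
opening: 0.0004
```

```bash
python3 - <<'E'
from h import *
p,f,s=pose(); print(p,f,s['wrist_force'],s['time'])
look('12')
for c in ('scene','side'):
    z=np.load('pics/%s12.npz'%c); P=cloud(c,z['im'],z['d']); hsv=cv2.cvtColor(z['im'],cv2.COLOR_RGB2HSV); d=z['d']
    m=((hsv[...,0]<6)|(hsv[...,0]>174))&(hsv[...,1]>180)&(hsv[...,2]>100)&(np.hypot(P[...,0]-HUB[0],P[...,1]-HUB[1])<.1)&(d>0)
    print(c,'knob top',P[m].mean(0),P[m][:,2].max())
    for lo in (.06,.1,.14,.18,.22,.26):
        r=np.hypot(P[...,0]-HUB[0],P[...,1]-HUB[1]); k=(d>0)&(r>lo)&(r<lo+.03)&(P[...,2]>.19)&(P[...,1]<0)&(hsv[...,1]<60)
        if k.sum(): print(lo,np.median(P[k],0).round(4),k.sum())
E
```

```text
[0.33561794 0.23224013 0.37756847] 95.73335234365553 [ 0.38159837 -0.08375117  0.18670734] 22.725
scene [0.5532 0.0384] [(np.float64(283.9), np.float64(287.2), np.float64(285.5)), (np.float64(248.9), np.float64(256.4), np.float64(252.6)), (np.float64(295.6), np.float64(305.2), np.float64(300.4)), (np.float64(256.4), np.float64(283.9), np.float64(270.1))]
 ball [386.9 210.6] [0.434 0.215 0.077] 0.213 124.2
 ball [266.8 218.6] [ 0.673 -0.133  0.077] 0.209 -54.9
 ball [332.4 270.2] [0.726 0.159 0.077] 0.211 35.0
side [0.5506 0.0432] [(np.float64(166.8), np.float64(179.7), np.float64(173.3)), (np.float64(293.0), np.float64(306.1), np.float64(299.5)), (np.float64(265.6), np.float64(290.4), np.float64(278.0)), (np.float64(201.7), np.float64(245.0), np.float64(223.4))]
 ball [310.1 173.8] [ 0.673 -0.132  0.077] 0.214 -55.2
 ball [259.2 216. ] [0.725 0.163 0.077] 0.212 34.5
 ball [315.8 259.7] [0.433 0.216 0.077] 0.209 124.3
scene knob top [0.55381403 0.03830153 0.21033776] 0.22245778561649665
0.06 [ 0.5609 -0.0312  0.2071] 66
0.1 [ 0.5665 -0.0717  0.2077] 62
0.14 [ 0.5707 -0.1115  0.2067] 63
0.18 [ 0.5726 -0.1513  0.2068] 62
0.22 [ 0.577  -0.1914  0.2068] 64
0.26 [ 0.5824 -0.2328  0.208 ] 122
side knob top [0.56415585 0.03454636 0.19773649] 0.21395313765160595
0.06 [ 0.5572 -0.0322  0.2042] 43
0.1 [ 0.5598 -0.0717  0.2042] 38
0.14 [ 0.5707 -0.103   0.2045] 11
```

View pics/side12.png

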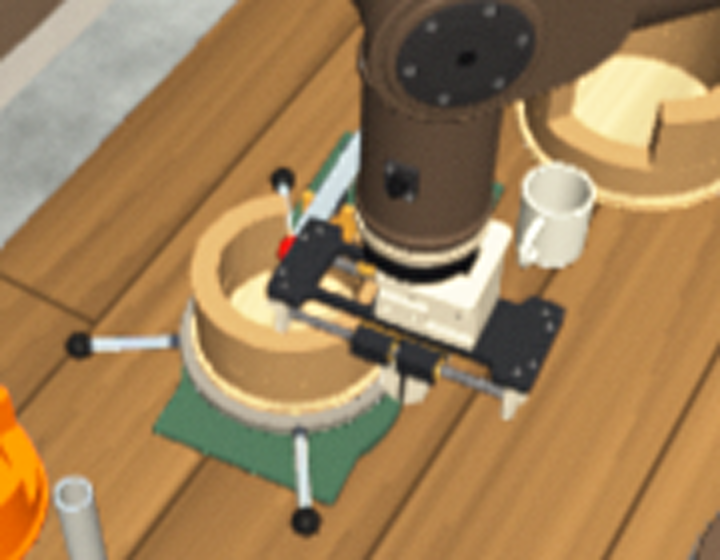

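View pics/scene12.png

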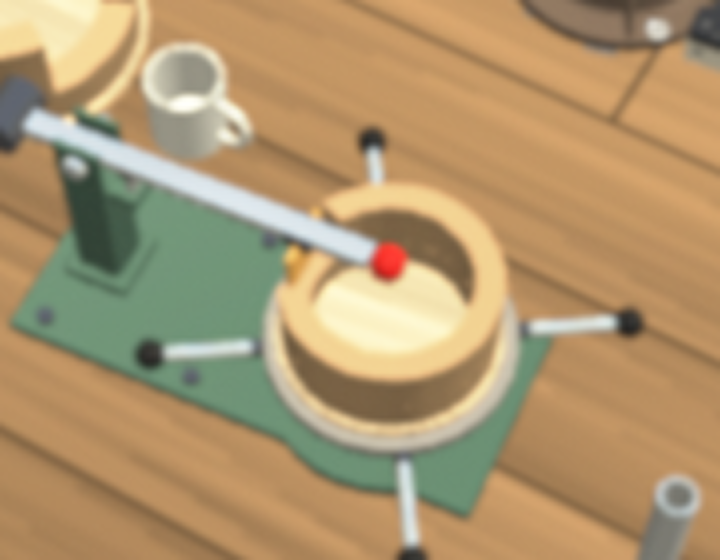

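The arm top is level at 0.207 m along its whole length, the knob is over the hub and the bars have not moved. I'll clear the side view for a last look at the tongue in the gap.

>>> arm_command(plan=[[[0,0,1,0],[0,0,1,0],[0,0,1,0],[0,0,1,0],[0,0,0,0]]])

```text
time: 23.45
ee_pos: [0.3223, 0.3926, 0.3759]
orientation: [0.707, -0.706, -0.034, 0.036]
wrist_force: [0.1, 0.2, 0.7]
opening: 0.0005
```

```bash
python3 - <<'E'
from h import *
look('13',('side',))
z=np.load('pics/side13.npz'); save('sd13z',cv2.resize(z['im'][160:240,270:350],None,fx=7,fy=7,interpolation=cv2.INTER_CUBIC))
z=np.load('pics/scene12.npz'); save('sc13z',cv2.resize(z['im'][160:220,280:360],None,fx=7,fy=7,interpolation=cv2.INTER_CUBIC))
print(arm.get_state()['time'],arm.get_state()['qd'].round(3))
E
```

```text
side [0.5506 0.0431] [(np.float64(34.0), np.float64(37.0), np.float64(35.5)), (np.float64(26.0), np.float64(29.1), np.float64(27.6)), (np.float64(4.8), np.float64(8.3), np.float64(6.6)), (np.float64(80.3), np.float64(362.9), np.float64(221.6))]
 ball [365.8 211.1] [ 0.377 -0.075  0.077] 0.21 -145.7
 ball [259.2 216. ] [0.725 0.163 0.077] 0.212 34.6
23.5 [ 0.029 -0.032  0.019  0.023 -0.003  0.003  0.012]
```

View pics/sd13z.png

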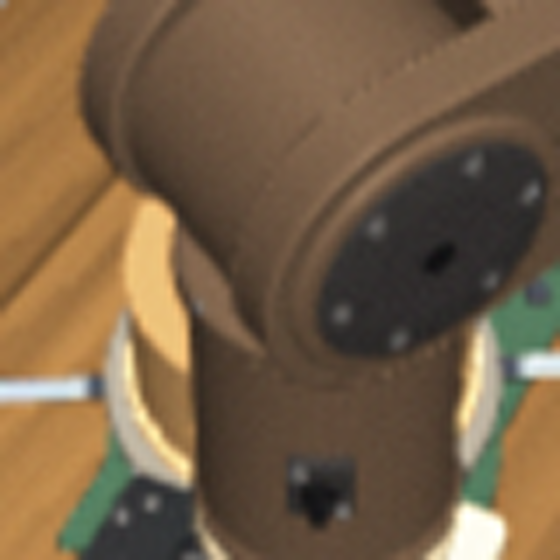

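View pics/sc13z.png

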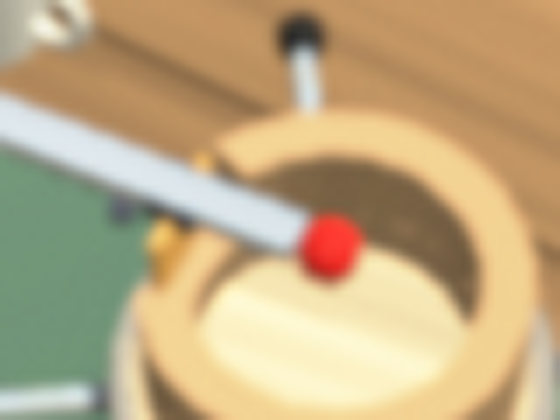

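The wrist now blocks the side view. I'll retreat the other way, at height, to the robot's right side.

>>> arm_command(plan=[[[0,0,-1,0],[0,0,-1,0],[0,0,-1,0],[0,0,-1,0],[0,0,-1,0]]])

```text
time: 24.12
ee_pos: [0.342, 0.1885, 0.3769]
orientation: [-0.706, 0.706, 0.033, -0.033]
wrist_force: [0.8, -0.0, 0.7]
opening: 0.0005
```

>>> arm_command(plan=[[[-0.1,0,-1,0],[-0.1,0,-1,0],[-0.1,0,-1,0],[-0.1,0,-1,0],[-0.1,0,-1,0]]])

```text
time: 24.75
ee_pos: [0.3403, -0.0123, 0.377]
orientation: [-0.706, 0.706, 0.033, -0.033]
wrist_force: [0.5, 0.3, -0.2]
opening: 0.0001
```

>>> arm_command(plan=[[[-0.1,0,-1,0],[-0.1,0,-1,0],[-0.1,0,-1,0],[0,0,0,0],[0,0,0,0]]])

```text
time: 25.38
ee_pos: [0.34, -0.1304, 0.3768]
orientation: [0.706, -0.706, -0.034, 0.034]
wrist_force: [-0.4, -0.4, -0.5]
opening: 0.0002
```

```bash
python3 - <<'E'
from h import *
look('14',('side','scene'))
z=np.load('pics/side14.npz'); save('sd14z',cv2.resize(z['im'][160:240,270:350],None,fx=7,fy=7,interpolation=cv2.INTER_CUBIC))
for c in ('side','scene'):
  for n in ('tongue','gate'): print(c,n,[(r['xy'],r['score']) for r in pinpoint(n,c)[:4]])
E
```

```text
side [0.5508 0.0435] [(np.float64(259.5), np.float64(262.6), np.float64(261.0)), (np.float64(247.9), np.float64(257.3), np.float64(252.6)), (np.float64(293.0), np.float64(305.8), np.float64(299.4)), (np.float64(268.8), np.float64(289.9), np.float64(279.3))]
 ball [310.1 173.6] [ 0.673 -0.133  0.077] 0.215 -55.3
 ball [365.8 211.1] [ 0.377 -0.075  0.077] 0.21 -145.7
 ball [259.1 216. ] [0.725 0.163 0.077] 0.211 34.5
 ball [315.9 259.7] [0.433 0.215 0.077] 0.209 124.5
scene [0.5532 0.0384] [(np.float64(249.3), np.float64(254.7), np.float64(252.0)), (np.float64(282.4), np.float64(289.8), np.float64(286.1)), (np.float64(293.8), np.float64(304.1), np.float64(299.0)), (np.float64(255.2), np.float64(282.4), np.float64(268.8))]
 ball [386.9 210.7] [0.434 0.215 0.077] 0.213 124.1
 ball [266.7 218.5] [ 0.673 -0.133  0.077] 0.209 -55.1
 ball [332.4 270.2] [0.726 0.159 0.077] 0.211 35.0
side tongue [([324.0, 182.6], 0.72)]
side gate [([241.6, 239.4], 0.91), ([248.7, 334.6], 0.82), ([322.4, 179.9], 0.55)]
scene tongue [([307.6, 191.1], 0.63)]
scene gate [([476.8, 261.7], 0.89), ([305.7, 192.0], 0.84), ([366.4, 279.4], 0.76), ([250.2, 131.9], 0.69)]
```

View pics/sd14z.png

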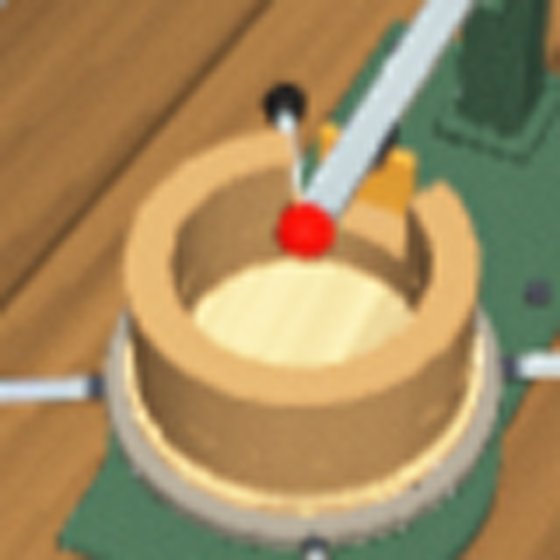

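The zoomed side view shows the tongue standing in the gap, with daylight on both sides: gap edges at about 248° and 305.5°, tongue 256° to 293°. The arm is level and the robot is clear, so I'm handing in.

```bash
python3 -c "
from bench import arm
print(arm.get_state()['time']); print(arm.job_done())"
```

```text
25.675
the job is handed in; nothing more can be done
None
```

I turned the head about 167° clockwise in two strokes on two different bars. The liner's gap now stands under the gauge, and the arm is down on its stop with the tongue in the gap. I handed the job in at 25.7 s; it reports no verdict.

**How it was done:** for each stroke the open fingers straddled a bar and one finger pushed it. I then backed off, lifted out, and pressed the knob down along its arc with shut fingertips.

**Last checks:**
- **Gate alignment:** the gap's centre measured about 276–277° against about 275.5° for the gauge arm. That is about 1–2.5 mm off, within the 7 and 8 mm limits.
- **Gauge arm:** its top reads about 0.207 m in the scene camera and 0.204 m in the side camera. It is flat along its length, so it lies level.
- **Tongue:** there is visible clearance on both sides, roughly 6–9° on one and 10–13° on the other. No clay was touched as far as the pictures show.
- **Head and bystanders:** the bars did not move after the finger left them. The mug and tube look unmoved in the pictures. I did not look at the mallet again after the first strokes, but the arm never came near it.

**Disagreements:**
- The two cameras' position estimates differ by about 2–6 mm. I relied on angles measured within each camera instead.
- The last press on the stop briefly read about 41 N upward and 15 N sideways at the wrist, through the fingertips. I released it at once. The 40 N limit is stated for the arm and gripper body, so I don't expect it to count, but I can't confirm that.

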